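Roll the glass jar into its cradle

ROBOT

A 7-joint arm with a two-finger parallel gripper is mounted at the origin on the work surface. World frame = base frame: x ahead of the robot, y to its left, z up, the work surface at z = 0. Lengths are in m, angles in rad, forces in N, time in s.
With the tool pointing down it reaches from about 0.425 to 0.925 m from the base axis. Payload 6.8 kg.
Tool frame: the origin (TCP) lies at the very end of the fingers, on their centre line; the grasp point (between the pads) lies 19 mm behind it (bot.grasp_offset is the distance from the TCP to the grasp point, in m); z points along the fingers, y is the direction in which the jaws open and shut (so a half turn about z gives the same grasp; the last joint's range is limited). The gripper opens to 85 mm and grips with 20 to 120 N. Pads are 22 mm wide; open, the fingers measure 114 mm over their backs; the gripper's body (76 mm by 85 mm) begins 54 mm behind the grasp point. The pads swing forward as they close: fully open they stand 13 mm farther back than shut.
Start: joints at [1.049, 0.477, 0.022, 1.555, -0.011, 1.109, -0.083], TCP at [0.271, -0.618, 0.231] pointing down, gripper open.
Joint ranges: [-2.96, 2.96], [-0.34, 2.1], [-1.41, 1.46], [0.24, 2.44], [-1.37, 4.51], [0.17, 1.92], [-2.96, 2.96]. Speed limits (rad/s): [2.39, 2.39, 3.14, 3.14, 3.14, 3.14, 3.14].

INTERFACE

Orientations are given as a unit quaternion [w, x, y, z].
In Python, from station import monitor, cams, bot, finder gives the robot as it stands.
- The arm moves only by the tool jog_arm, never from a script. Its argument "plan" is a list of rows, each an object of numbers: "x", "y", "z": the shift along the tool's x, y, z as a fraction of full scale; "wx", "wy", "wz": the turn, a rotation vector about the tool's x, y, z as a fraction of full scale. A call has 1 to 12 rows; each row is the pose to reach, as a shift and turn from the pose measured when the call began, along the tool's axes at that moment, turning the shorter way round; what a row does not reach only later rows make up. Full scale, the value 1, is 20 cm for a shift and 180 degrees for a turn. A row lasts 1/12 s, in which the tool goes at most 41.7 mm and 7.16 degrees, less where a joint would pass 70% of its speed; a pose out of reach is approached as far as the arm can. A call with a number of a shift or a turn outside -1 to 1 is refused whole. A call with a gripper value outside its range is refused whole. "hand" is the opening, from -1 (shut) to 1 (fully open), set as the call begins (left out, the last holds). The fingers move at their own pace and stop on an object; "grip_force" is the grip in N (left out, the last holds). Time passes only in rows, so rows that repeat a pose let the fingers close. It gives the time, the measured TCP pose, the force and the opening at its end, in the units of the state.
- monitor.get_obs(): the state, without advancing time (a new reading comes with each control period).
- cams.read_camera(name): name is "side" or "top" or "wrist"; returns the picture (384x512x3 uint8, red, green, blue); there is no depth.
- cams.get_calibration(name): a dict with "fx", "fy", "cx", "cy" (pixels), "distortion" ([k1, k2, p1, p2, k3] as OpenCV has them; the pictures are not rectified), "extrinsics" (4x4, takes a point from world to camera coordinates). Camera axes: x right, y down, z forward; pixel columns grow to the right and rows downward; lengths in m; the calibration is good to about 2 mm. A picture is of the moment at which its call begins: read the wrist's pose just before it. get_calibration takes no time and is no camera call; for the wrist camera it gives the pose at the moment of the call.
- bot.hand_in(): hands the job in, once; it reports no verdict.
Trained networks look in the newest picture that a camera, given by its name, has taken for a name from the list of things; names that differ only in an ending like _2 or _b are one class to them, and where a whole thing is asked for, a point or a joint stands for the part that bears it (a point fixed in the world has none). Each returns a list of dicts, best first, with "confidence" (0 to 1); they miss things now and then, are a little off and sometimes report something else, mostly with a low value. They report only what shows in the picture. A call takes as long as a camera call. They do not tell look-alikes from the thing itself.
- finder.find_in(camera, target): "bbox" ([left, top, width, height] in pixels, round what is visible of it).
- finder.place_of(camera, target): "location" ([column, row] in pixels: a listed point, or the origin of a listed thing).
The state is a dict: "t": time; "q": joint angles; "joint_vel": joint speeds; "joint_torque": joint torques, N m; "eef_pos": TCP position; "tool_rot": TCP orientation; "contact_force": force on the tool from outside, world axes, zero at the start; "torque": the same for the moment, N m; "gripper_width": opening from 0.0 (shut) to 1.0 (fully open).
Only numpy, scipy, OpenCV 4.12 (cv2) and the standard library are available. Lean on these libraries where they do the work, as an engineer would, in place of code of your own. Each camera call takes 0.05 s, during which the arm holds its last target. There are 200 camera calls.

TASK

Lift the spatula off the wooden cradle and lay it inside the aluminium tray, then gently roll the lying glass jar up the cradle's ramp into the groove, so that it lies straight and fully down in it. Keep touching the jar until it lies still in the groove; leave it there centred lengthwise on the cradle, so that it overhangs both ends about equally. Do not disturb the caddy, teapot, mug or pepper mill.

Things in the scene. Friction and masses are not known exactly. Their poses are not given: they have to be found in the camera images.
- cradle: Fixed wooden jar cradle, symmetric, 130 mm long (its x, along the groove), 200 mm across (its y). Origin: centre of its underside on the counter; z up. From each long side (|y| = 100 mm) a 10.5 degree ramp rises to a flat crest 13 mm high at |y| = 24 to 30 mm. Between the crests is a V groove along x with 26 degree slopes, open at both ends. The jar may enter from either side.
- groove (a point): Middle of the V groove's bottom line, 1 mm above the counter; same axes as the cradle (x along the groove). The settled jar's axis runs right above it, 53 mm above the counter (59 mm while it is on a crest).
- jar_center (a point): Closed empty jar of green glass with a steel lid: a smooth cylinder 92 mm in diameter, 180 mm long, about 0.7 kg, lying on one side or the other of the cradle; too thick to grasp. It rolls with little resistance if pushed below mid-height; grippy fingers at mid-height or above make it skid and jam on the ramp. Point: on its axis, half-way along (46 mm up at the start); x is its axis, towards the lid; y and z turn as it rolls.
- spatula_center (a point): Spatula 200 mm long, 80 g, lying flat across both crests of the cradle, underside 13 mm above the counter. The point is half-way along, 6 mm above its underside, within 15 mm of its centre of mass. x points to the blade, z up. Dark wooden handle (x = -100 to 25 mm) 16 mm wide, 12 thick; blue silicone blade (x = 38 to 100 mm) 44 mm wide, 8 thick.
- spatula_tip (a point): End of the spatula's blade, 4 mm above its underside.
- spatula_end (a point): End of the spatula's handle, 6 mm above its underside.
- tray: Loose aluminium tray, 260 mm long (its x) by 170 mm wide (its y) by 16 mm high, 3 mm walls and floor, 0.6 kg, on the other side of the cradle from the jar. Origin: centre of its underside; z up.
- caddy: Bystander: red compost caddy, 176 (x) by 156 (y) by 197 mm high. Origin: centre of its underside. It stands beyond the jar or beyond the tray, away from the cradle.
- teapot: Bystander: white ceramic teapot, belly 124 mm in diameter, 120 mm high; the spout reaches 107 mm out along its x (tip 109 mm high), the handle 98 mm out along -x. Origin: centre of its underside. It stands beyond the jar or the tray, opposite to the caddy.
- mug: Bystander: blue ceramic mug, 80 mm in diameter, 92 mm high, handle at its +y. Origin: centre of its underside. At the far side of the cradle.
- mill: Bystander: dark wooden pepper mill, 60 mm in diameter, 165 mm high. Origin: centre of its underside. At the far side of the cradle.
There are look-alikes about, which are no part of the job. What is shaped like the part that bears jar_center but red is not meant.

How it is judged:
By the outcome, as a careful person would: the job done as asked, in the order asked, and still so for the second after the job is handed in, with the robot touching nothing.
It also fails if it takes over 72 s, if anything falls off the work surface, if the arm or the gripper's body presses on something with over 40 N, if the wrist force passes 120 N, or if a joint passes its speed limit or range.

## Working session

There is one attempt and no reset: what is moved stays moved. The work goes in short steps, Python scripts to look and compute and a tool call to move; the robot and the scene stay as the last step left them, time stands still between calls to the robot, and variables do not carry over. Pictures are saved under pics/ and viewed, about 8 in all and at most 12, crops included, and the job is handed in when it is done.

Besides the shell and the picture viewer there is one more tool, called after ">>>" by a JSON object that holds its "method" and its "body". jog_arm: Moves the arm, as the interface text tells. Shift numbers are shares of 20 cm and turn numbers shares of 180 degrees, none past 1 either way. Its arguments: {"type":"object","properties":{"plan":{"type":"array","items":{"type":"object","properties":{"x":{"type":"number","minimum":-1,"maximum":1},"y":{"type":"number","minimum":-1,"maximum":1},"z":{"type":"number","minimum":-1,"maximum":1},"wx":{"type":"number","minimum":-1,"maximum":1},"wy":{"type":"number","minimum":-1,"maximum":1},"wz":{"type":"number","minimum":-1,"maximum":1}}}},"hand":{"type":"number"},"grip_force":{"type":"number"}},"required":["plan"]}

```bash
mkdir -p pics; python3 - <<'E'
from station import monitor, cams, bot, finder
import cv2,numpy as np
ims=[]
for n in ["top","side"]:
    im=cams.read_camera(n); cv2.imwrite(f"pics/{n}0.png",im[:,:,::-1])
    c=cams.get_calibration(n); print(n,c['fx'],c['fy'],c['cx'],c['cy'],c['distortion']);print(np.round(c['extrinsics'],4).tolist())
    for t in ["cradle","groove","jar_center","spatula_center","spatula_tip","spatula_end","tray","caddy","teapot","mug","mill"]:
        print(t,[(np.round(d['location']).tolist(),round(d['confidence'],2)) for d in finder.place_of(n,t)][:3])
print(monitor.get_obs()); print(bot.grasp_offset)
E
```

```text
top 410.4320900384886 410.4320900384886 256.30858579621656 195.68276507140854 [-0.07900015  0.          0.          0.          0.        ]
[[-0.0202, -0.9998, 0.0067, 0.015], [-0.9754, 0.0182, -0.2198, 0.5716], [0.2196, -0.011, -0.9755, 1.4261], [0.0, 0.0, 0.0, 1.0]]
cradle [([254.0, 200.0], 0.74), ([282.0, 194.0], 0.35)]
groove [([252.0, 204.0], 0.66)]
jar_center [([157.0, 265.0], 0.84), ([184.0, 202.0], 0.76)]
spatula_center [([256.0, 198.0], 0.58)]
spatula_tip [([226.0, 192.0], 0.87), ([278.0, 195.0], 0.52)]
spatula_end [([278.0, 196.0], 0.56)]
tray [([328.0, 195.0], 0.55)]
caddy [([411.0, 203.0], 0.91)]
teapot [([103.0, 224.0], 0.96)]
mug [([297.0, 148.0], 0.59)]
mill [([213.0, 149.0], 0.88)]
side 480.23327656425425 480.23327656425425 262.8514506300308 194.05136642519196 [-0.123251  0.        0.        0.        0.      ]
[[0.783, -0.622, -0.0037, -0.4309], [-0.3332, -0.4145, -0.8469, 0.2237], [0.5253, 0.6643, -0.5318, 1.6439], [0.0, 0.0, 0.0, 1.0]]
cradle [([262.0, 204.0], 0.97)]
groove [([262.0, 204.0], 0.79)]
jar_center [([164.0, 178.0], 0.67), ([225.0, 170.0], 0.66), ([231.0
[... 289 characters left out ...]
: 1.2, 'q': array([ 1.04888786,  0.47697954,  0.02236439,  1.55541647, -0.01152738,
        1.10930134, -0.08309361]), 'joint_vel': array([ 0.00052078,  0.00026184, -0.00020599, -0.00024691, -0.00203532,
       -0.00031139, -0.00084775]), 'joint_torque': array([ 1.07764929e-03, -5.96332920e+01,  1.60673227e+00, -2.81540930e+01,
        1.25315922e-02,  1.71857107e-03, -6.81225487e-06]), 'eef_pos': array([ 0.27145272, -0.61801891,  0.23131397]), 'tool_rot': array([3.43153456e-06, 9.78671102e-01, 2.05433377e-01, 2.96053580e-05]), 'contact_force': array([-0.93941511, -0.3591102 , -0.1199509 ]), 'torque': array([ 0.00936024, -0.05975725, -0.01925135]), 'gripper_width': 1.0007191576424055}
0.0187
```

View pics/top0.png

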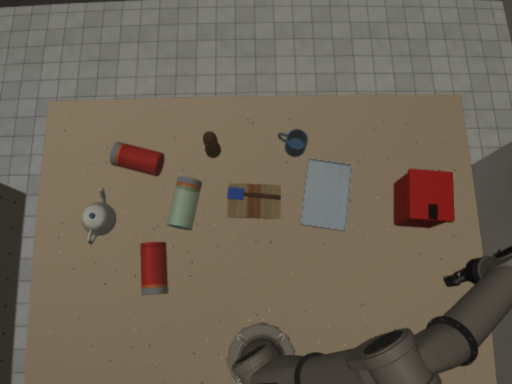

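View pics/side0.png

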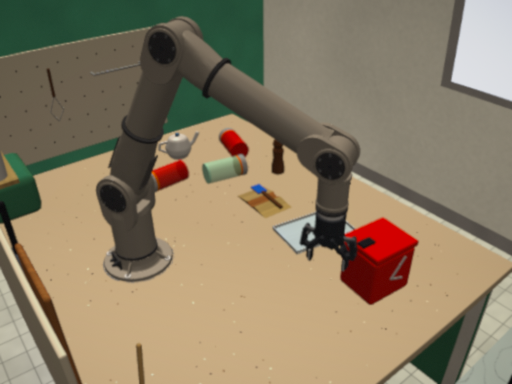

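Top view: the green jar is at (184,203), with its lid at the upper end (186,183). The red jars at (137,158) and (153,268) are look-alikes. The cradle with the spatula is at (254,201), blade at left (236,194). The tray is at (327,195), caddy (425,198), teapot (98,219), mug (296,143) and mill (212,146). The side view agrees.

```bash
cat > h.py <<'E'
import numpy as np,cv2
from scipy.spatial.transform import Rotation as R
def K(c): return np.array([[c['fx'],0,c['cx']],[0,c['fy'],c['cy']],[0,0,1.]])
def ray(c,px):
    p=cv2.undistortPoints(np.array(px,float).reshape(-1,1,2),K(c),np.array(c['distortion'])).reshape(-1,2)
    E=np.array(c['extrinsics']); d=np.c_[p,np.ones(len(p))]@E[:3,:3]; return -E[:3,:3].T@E[:3,3],d
def onz(c,px,z):
    o,d=ray(c,px); return o+d*((z-o[2])/d[:,2])[:,None]
def proj(c,P):
    E=np.array(c['extrinsics']); return cv2.projectPoints(np.array(P,float).reshape(-1,1,3),cv2.Rodrigues(E[:3,:3])[0],E[:3,3],K(c),np.array(c['distortion']))[0].reshape(-1,2)
def rot(q): return R.from_quat([q[1],q[2],q[3],q[0]])
def delta(o,p,Rt=None):
    """jog numbers from obs o to TCP p, rotation Rt"""
    R0=rot(o['tool_rot']); s=R0.inv().apply(np.array(p)-o['eef_pos'])/0.2
    w=(R0.inv()*Rt).as_rotvec()/np.pi if Rt is not None else np.zeros(3)
    return np.round(s,4),np.round(w,4)
def down(ydir):
    """tool z down, tool y along horizontal angle ydir (deg)"""
    a=np.radians(ydir); y=np.array([np.cos(a),np.sin(a),0]); z=np.array([0,0,-1.]); return R.from_matrix(np.c_[np.cross(y,z),y,z])
E
python3 - <<'E'
from station import monitor, cams
from h import *
c=cams.get_calibration("top")
for n,p,z in [("cradle",[[229,185],[281,185],[280,219],[227,217]],.003),("tray",[[310,160],[351,164],[344,230],[302,225]],.016),("jar",[[184,203]],.06),("lid",[[189,178]],.06),("base",[[179,227]],.06),("sp c,tip,end",[[256,198],[228,193],[280,197]],.019),("caddy",[[411,203]],0),("teapot",[[103,224],[103,190],[88,241]],0),("mug",[[297,148]],0),("mill",[[213,149]],0)]: print(n,np.round(onz(c,p,z)[:,:2],3).tolist())
w=cams.get_calibration("wrist"); o=monitor.get_obs(); R0=rot(o['tool_rot'])
E=np.array(w['extrinsics']); cp=-E[:3,:3].T@E[:3,3]
print("wristcam pos in tool",R0.inv().apply(cp-o['eef_pos']),"optic axis in tool",R0.inv().apply(E[2,:3]),"right",R0.inv().apply(E[0,:3]),w['fx'])
print(R0.as_matrix().round(3))
E
```

```text
cradle [[0.629, 0.106], [0.625, -0.092], [0.494, -0.084], [0.506, 0.114]]
tray [[0.719, -0.205], [0.7, -0.363], [0.446, -0.318], [0.468, -0.163]]
jar [[0.55, 0.267]]
lid [[0.644, 0.25]]
base [[0.463, 0.283]]
sp c,tip,end [[0.573, 0.005], [0.594, 0.109], [0.575, -0.085]]
caddy [[0.546, -0.588]]
teapot [[0.488, 0.582], [0.619, 0.59], [0.424, 0.636]]
mug [[0.774, -0.159]]
mill [[0.775, 0.168]]
wristcam pos in tool [ 0.0699848   0.00102267 -0.14215893] optic axis in tool [-2.76821316e-01 -1.59463075e-04  9.60921398e-01] right [1.57111780e-03 9.99998574e-01 6.18553970e-04] 310.306147107426
[[ 0.916  0.402  0.   ]
 [ 0.402 -0.916  0.   ]
 [ 0.     0.    -1.   ]]
```

>>> {"method": "jog_arm", "body": {"plan": [{"z":-0.8},{"x":0.3,"y":-0.3,"z":-0.8},{"x":1,"y":-1,"z":-0.8},{"x":1,"y":-1,"z":-0.8},{"x":1,"y":-1,"z":-0.8},{"x":1,"y":-1,"z":-0.8},{"x":1,"y":-1,"z":-0.8},{"x":1,"y":-1,"z":-0.8},{"x":1,"y":-1,"z":-0.8}], "hand": 1}}

```text
invalid input at $.plan[0]: expected keys x, y, z, wx, wy, wz
```

>>> {"method": "jog_arm", "body": {"plan": [{"x":1,"y":-1},{"x":1,"y":-1},{"x":1,"y":-1},{"x":1,"y":-1},{"x":1,"y":-1},{"x":1,"y":-1},{"x":1,"y":-1}]}}

```text
invalid input at $.plan[0]: expected keys x, y, z, wx, wy, wz
```

>>> {"method": "jog_arm", "body": {"plan": [{"x":0.9,"y":-0.95,"wz":-0.35},{"x":0.9,"y":-0.95,"wz":-0.35},{"x":0.9,"y":-0.95,"wz":-0.35},{"x":0.9,"y":-0.95,"wz":-0.35},{"x":0.9,"y":-0.95,"wz":-0.35},{"x":0.9,"y":-0.95,"wz":-0.35},{"x":0.9,"y":-0.95,"wz":-0.35},{"x":0.9,"y":-0.95,"wz":-0.35},{"x":0.9,"y":-0.95,"wz":-0.35},{"x":0.9,"y":-0.95,"wz":-0.35},{"x":0.9,"y":-0.95,"wz":-0.35}]}}

```text
invalid input at $.plan[0]: expected keys x, y, z, wx, wy, wz
```

```bash
python3 - <<'E'
from station import monitor, cams, finder
from h import *
import pickle
c=cams.get_calibration("wrist"); im=cams.read_camera("wrist"); o=monitor.get_obs()
print(o['t'],o['eef_pos'],rot(o['tool_rot']).as_matrix().round(3).tolist(),o['q'].round(2))
pickle.dump((c,im),open("w1.pkl","wb"))
cv2.imwrite("pics/w1.png",cv2.resize(im,None,fx=1.5,fy=1.5)[:,:,::-1])
for t,z in [("groove",.001),("jar_center",.046),("spatula_center",.019),("spatula_tip",.017),("spatula_end",.019),("tray",0)]:
    print(t,[(np.round(d['location']).tolist(),round(d['confidence'],2),onz(c,[d['location']],z)[0][:2].round(3).tolist()) for d in finder.place_of("wrist",t)][:3])
E
```

```text
1.25 [ 0.27144859 -0.61801992  0.23133182] [[0.916, 0.402, 0.0], [0.402, -0.916, 0.0], [0.0, -0.0, -1.0]] [ 1.05  0.48  0.02  1.56 -0.01  1.11 -0.08]
groove []
jar_center []
spatula_center []
spatula_tip []
spatula_end []
tray []
```

View pics/w1.png

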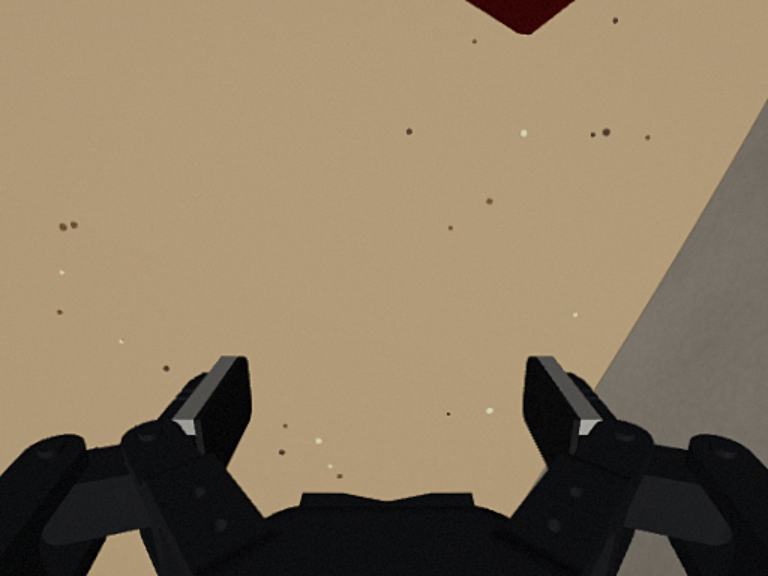

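All keys are needed in each row. This picture shows only bare counter and the caddy's corner, so it is no use.

>>> {"method": "jog_arm", "body": {"plan": [{"x":0.1,"y":-0.1,"z":-0.95,"wx":0,"wy":0,"wz":0},{"x":0.2,"y":-0.2,"z":-0.95,"wx":0,"wy":0,"wz":0},{"x":0.72,"y":-0.81,"z":-0.95,"wx":0,"wy":0,"wz":0},{"x":0.72,"y":-0.81,"z":-0.95,"wx":0,"wy":0,"wz":0},{"x":0.72,"y":-0.81,"z":-0.95,"wx":0,"wy":0,"wz":0},{"x":0.72,"y":-0.81,"z":-0.95,"wx":0,"wy":0,"wz":0},{"x":0.72,"y":-0.81,"z":-0.95,"wx":0,"wy":0,"wz":0}], "hand": 1}}

```text
t: 2.13
eef_pos: [0.3337, -0.4243, 0.4141]
tool_rot: [0.0, 0.979, 0.205, 0.0]
contact_force: [0.2, -0.2, -0.5]
gripper_width: 1.001
```

>>> {"method": "jog_arm", "body": {"plan": [{"x":0.75,"y":-0.85,"z":0,"wx":0,"wy":0,"wz":0},{"x":0.75,"y":-0.85,"z":0,"wx":0,"wy":0,"wz":0},{"x":0.75,"y":-0.85,"z":0,"wx":0,"wy":0,"wz":0},{"x":0.75,"y":-0.85,"z":0,"wx":0,"wy":0,"wz":0},{"x":0.75,"y":-0.85,"z":0,"wx":0,"wy":0,"wz":0},{"x":0.75,"y":-0.85,"z":0,"wx":0,"wy":0,"wz":0}]}}

```text
t: 2.63
eef_pos: [0.4041, -0.2029, 0.4146]
tool_rot: [0.0, 0.978, 0.208, 0.001]
contact_force: [-0.1, -0.6, -0.7]
gripper_width: 1.005
```

>>> {"method": "jog_arm", "body": {"plan": [{"x":0.75,"y":-0.85,"z":0,"wx":0,"wy":0,"wz":0.133},{"x":0.75,"y":-0.85,"z":0,"wx":0,"wy":0,"wz":0.133},{"x":0.75,"y":-0.85,"z":0,"wx":0,"wy":0,"wz":0.133},{"x":0.75,"y":-0.85,"z":0,"wx":0,"wy":0,"wz":0.133},{"x":0.75,"y":-0.85,"z":0,"wx":0,"wy":0,"wz":0.133},{"x":0.75,"y":-0.85,"z":0,"wx":0,"wy":0,"wz":0.133},{"x":0.75,"y":-0.85,"z":0,"wx":0,"wy":0,"wz":0.133},{"x":0.75,"y":-0.85,"z":0,"wx":0,"wy":0,"wz":0.133}]}}

```text
t: 3.3
eef_pos: [0.472, 0.0163, 0.4149]
tool_rot: [-0.0, 1.0, 0.004, 0.001]
contact_force: [-0.3, -0.6, -0.5]
gripper_width: 0.998
```

```bash
cat > look.py <<'E'
import sys,pickle
from station import monitor, cams, finder
from h import *
n=sys.argv[1]
c=cams.get_calibration("wrist"); im=cams.read_camera("wrist"); o=monitor.get_obs()
print(o['t'],o['eef_pos'],rot(o['tool_rot']).as_matrix().round(3).tolist(),o['q'].round(2))
pickle.dump((c,im),open(n+".pkl","wb"))
cv2.imwrite(f"pics/{n}.png",cv2.resize(im,None,fx=1.5,fy=1.5,interpolation=cv2.INTER_CUBIC)[:,:,::-1])
Z=dict(groove=.001,jar_center=.046,spatula_center=.019,spatula_tip=.017,spatula_end=.019,tray=0)
for t in sys.argv[2:]:
    print(t,[(np.round(d['location']).tolist(),round(d['confidence'],2),onz(c,[d['location']],Z[t])[0][:2].round(3).tolist()) for d in finder.place_of("wrist",t)][:3])
E
python3 look.py w2 groove jar_center spatula_center spatula_tip spatula_end tray
```

```text
3.35 [0.471766   0.01391395 0.4147286 ] [[1.0, 0.004, 0.002], [0.004, -1.0, -0.0], [0.002, 0.0, -1.0]] [ 0.36  0.04 -0.53  1.72  0.02  1.39 -1.74]
groove [([256.0, 84.0], 0.8, [0.567, 0.019]), ([204.0, 64.0], 0.64, [0.598, 0.108])]
jar_center [([101.0, 93.0], 0.92, [0.55, 0.268]), ([61.0, 226.0], 0.91, [0.317, 0.372]), ([258.0, 70.0], 0.23, [0.586, 0.017])]
spatula_center [([261.0, 71.0], 0.76, [0.587, 0.012])]
spatula_tip [([204.0, 66.0], 0.66, [0.593, 0.105])]
spatula_end [([323.0, 81.0], 0.98, [0.572, -0.092])]
tray [([324.0, 83.0], 0.73, [0.569, -0.097]), ([418.0, 78.0], 0.67, [0.582, -0.26])]
```

View pics/w2.png

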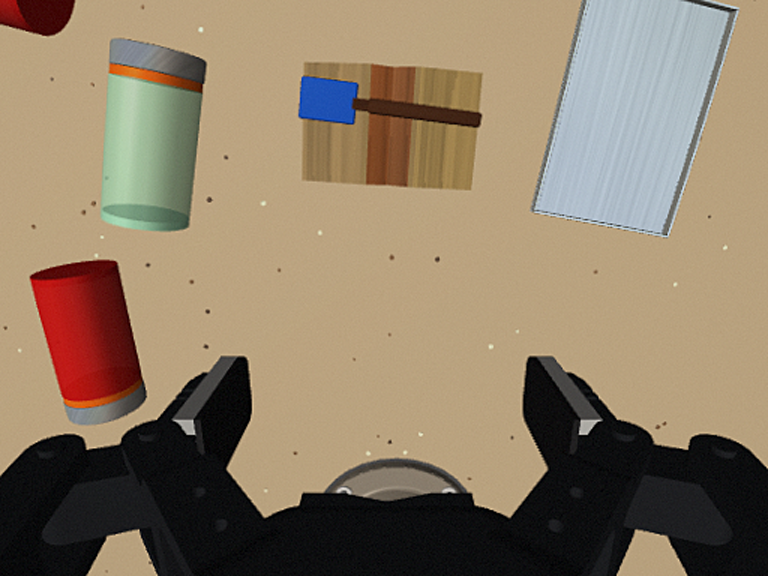

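The wrist view (at 1.5x) shows the green jar at (152,135) with its lid up at (157,58), the cradle at (390,127), the spatula blade at (328,100) and handle end at (480,120), and the tray at (640,115). The red jars at (88,340) and (35,10) are look-alikes, since the jar asked for is green glass.

```bash
python3 - <<'E'
from h import *
import pickle
from scipy.optimize import least_squares
c,im=pickle.load(open("w2.pkl","rb")); g=cv2.cvtColor(im,cv2.COLOR_RGB2GRAY)
hsv=cv2.cvtColor(im,cv2.COLOR_RGB2HSV)
def sub(p): return cv2.cornerSubPix(g,(np.array(p,np.float32)/1.5).reshape(-1,1,2),(4,4),(-1,-1),(3,20,.01)).reshape(-1,2)
cr=sub([[304,63],[482,73],[471,190],[303,181]]); print(cr)
P=onz(c,cr,0)[:,:2]; print("cradle corners",P.round(4).tolist(),[np.linalg.norm(P[i]-P[(i+1)%4]).round(4) for i in range(4)])
ctr=P.mean(0); v=(P[0]-P[3])+(P[1]-P[2]); print("centre",ctr,"x-axis deg",np.degrees(np.arctan2(v[1],v[0])))
def fit(M,Z,px,x0):
    r=lambda s: (proj(c,np.c_[np.array(M)@np.array([[np.cos(s[2]),np.sin(s[2])],[-np.sin(s[2]),np.cos(s[2])]])+s[:2],np.full(len(M),Z)])-px).ravel()
    s=least_squares(r,x0); return s.x,np.abs(s.fun).max()
print("cradle fit",fit([[.065,.1],[.065,-.1],[-.065,-.1],[-.065,.1]],0,cr,[.56,.01,0]))
# tray top rim: near corners + right top
tr=sub([[737,10],[668,236],[533,211]]); T=onz(c,tr,.016)[:,:2];print("tray",T.round(4).tolist(),fit([[.13,-.085],[-.13,-.085],[-.13,.085]],.016,tr,[.58,-.26,-.1]))
# spatula blade / handle
m=cv2.inRange(hsv,(100,150,60),(125,255,255)); m[:, :190]=0; m[120:]=0; m[:,250:]=0
k=max(cv2.findContours(m,0,2)[0],key=cv2.contourArea); b=onz(c,cv2.boxPoints(cv2.minAreaRect(k)),.021)[:,:2]; print("blade",b.round(4).tolist(),b.mean(0))
e=onz(c,sub([[481,113],[479,127]]),.025)[:,:2]; print("end",e.round(4).tolist())
# jar silhouette fit
m=cv2.inRange(hsv,(35,25,60),(90,255,255)); m[:,:50]=0;m[:,150:]=0;m[165:]=0
k=max(cv2.findContours(m,0,2)[0],key=cv2.contourArea); print("green",cv2.boundingRect(k),cv2.minAreaRect(k))
E
```

```text
[[202.50623   41.002556]
 [321.19876   48.17374 ]
 [313.37173  126.406845]
 [201.42296  119.46437 ]]
cradle corners [[0.6349, 0.1093], [0.6256, -0.0892], [0.4955, -0.0829], [0.5057, 0.1154]] [np.float64(0.1987), np.float64(0.1303), np.float64(0.1986), np.float64(0.1293)]
centre [0.56542979 0.01312888] x-axis deg -2.749146701863315
cradle fit (array([ 0.56539633,  0.0131291 , -0.04866638]), np.float64(0.435098713229479))
tray [[0.698, -0.3624], [0.4475, -0.318], [0.4748, -0.154]] (array([ 0.58726948, -0.25783713, -0.17282589]), np.float64(1.7423807018017214))
blade [[0.5742, 0.1151], [0.6171, 0.1083], [0.6106, 0.048], [0.5676, 0.0536]] [0.59238541 0.08125822]
end [[0.5795, -0.0864], [0.5662, -0.0841]]
green (67, 49, 68, 105) ((98.14752197265625, 102.4158935546875), (63.43321990966797, 101.04650115966797), 6.1466264724731445)
```

>>> {"method": "jog_arm", "body": {"plan": [{"x":0.56,"y":0,"z":0.95,"wx":0,"wy":0,"wz":-0.462},{"x":0.56,"y":0,"z":0.95,"wx":0,"wy":0,"wz":-0.462},{"x":0.56,"y":0,"z":0.95,"wx":0,"wy":0,"wz":-0.462},{"x":0.56,"y":0,"z":0.95,"wx":0,"wy":0,"wz":-0.462},{"x":0.56,"y":0,"z":0.95,"wx":0,"wy":0,"wz":-0.462},{"x":0.56,"y":0,"z":0.95,"wx":0,"wy":0,"wz":-0.462},{"x":0.56,"y":0,"z":0.95,"wx":0,"wy":0,"wz":-0.462},{"x":0.56,"y":0,"z":0.95,"wx":0,"wy":0,"wz":-0.462},{"x":0.56,"y":0,"z":0.95,"wx":0,"wy":0,"wz":-0.462},{"x":0.56,"y":0,"z":0.95,"wx":0,"wy":0,"wz":-0.462},{"x":0.56,"y":0,"z":0.95,"wx":0,"wy":0,"wz":-0.462},{"x":0.56,"y":0,"z":0.95,"wx":0,"wy":0,"wz":-0.462}], "hand": 0.2}}

```text
t: 4.65
eef_pos: [0.584, 0.011, 0.2248]
tool_rot: [0.001, 0.747, 0.665, 0.0]
contact_force: [0.9, -0.5, 0.5]
gripper_width: 0.597
```

```bash
python3 look.py w3; python3 - <<'E'
from h import *
import pickle
from station import monitor
o=monitor.get_obs()
print(delta(o,[.5845,.014,.06],down(-6.6)),delta(o,[.5845,.014,.011]))
c,im=pickle.load(open("w3.pkl","rb"))
for P in ([.5845,.014,.025],[.573,-.085,.025],[.5924,.0813,.021],[.596,.113,.021]): print(proj(c,P)*1.5)
E
```

```text
4.7 [0.58402097 0.01095356 0.22477665] [[0.113, 0.994, 0.001], [0.994, -0.113, -0.0], [-0.0, 0.001, -1.0]] [ 0.44  0.43 -0.74  1.75  0.32  1.09 -0.52]
(array([ 1.570e-02, -6.000e-04,  8.239e-01]), array([0.0005, 0.0001, 0.0007])) (array([ 1.5800e-02, -9.0000e-04,  1.0689e+00]), array([0., 0., 0.]))
[[385.6927356  239.01997278]]
[[385.47703958 360.924952  ]]
[[385.97233336 144.94475026]]
[[385.94474015  98.00146285]]
```

View pics/w3.png

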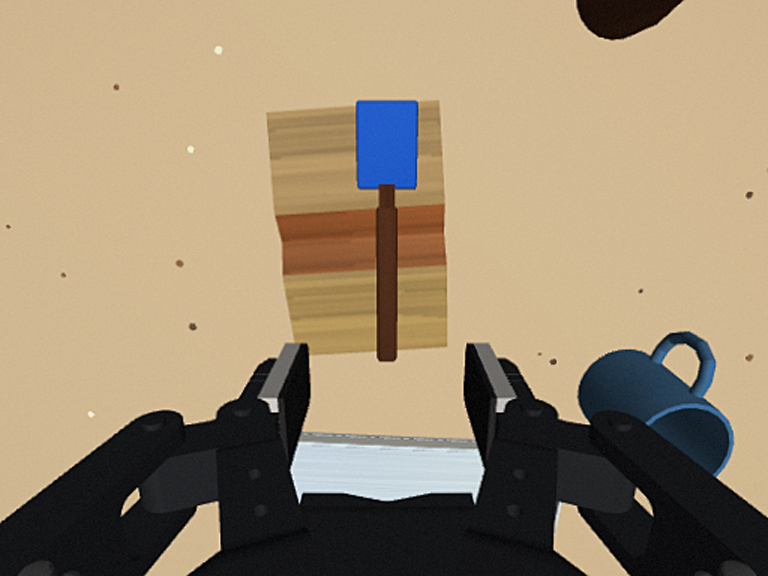

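The spatula lies at column 387, with the tip at row 100 and the end at row 360. That matches the prediction within 2 px, so I descend and grasp.

>>> {"method": "jog_arm", "body": {"plan": [{"x":0.016,"y":0,"z":0.6,"wx":0,"wy":0,"wz":0},{"x":0.016,"y":0,"z":0.6,"wx":0,"wy":0,"wz":0},{"x":0.016,"y":0,"z":0.6,"wx":0,"wy":0,"wz":0},{"x":0.016,"y":0,"z":0.75,"wx":0,"wy":0,"wz":0},{"x":0.016,"y":0,"z":0.9,"wx":0,"wy":0,"wz":0},{"x":0.016,"y":0,"z":1.0,"wx":0,"wy":0,"wz":0},{"x":0.016,"y":0,"z":1.0,"wx":0,"wy":0,"wz":0},{"x":0.016,"y":0,"z":1.0,"wx":0,"wy":0,"wz":0}]}}

```text
t: 5.37
eef_pos: [0.5841, 0.0135, 0.0242]
tool_rot: [0.0, 0.747, 0.665, -0.0]
contact_force: [-0.2, 0.8, 0.1]
gripper_width: 0.604
```

>>> {"method": "jog_arm", "body": {"plan": [{"x":0,"y":0,"z":0.067,"wx":0,"wy":0,"wz":0},{"x":0,"y":0,"z":0.067,"wx":0,"wy":0,"wz":0},{"x":0,"y":0,"z":0.067,"wx":0,"wy":0,"wz":0}]}}

```text
t: 5.62
eef_pos: [0.5845, 0.0132, 0.0114]
tool_rot: [0.0, 0.747, 0.665, -0.0]
contact_force: [1.0, 0.7, 0.7]
gripper_width: 0.603
```

>>> {"method": "jog_arm", "body": {"plan": [{"x":0,"y":0,"z":0,"wx":0,"wy":0,"wz":0},{"x":0,"y":0,"z":0,"wx":0,"wy":0,"wz":0},{"x":0,"y":0,"z":0,"wx":0,"wy":0,"wz":0},{"x":0,"y":0,"z":0,"wx":0,"wy":0,"wz":0},{"x":0,"y":0,"z":0,"wx":0,"wy":0,"wz":0},{"x":0,"y":0,"z":0,"wx":0,"wy":0,"wz":0},{"x":0,"y":0,"z":0,"wx":0,"wy":0,"wz":0},{"x":0,"y":0,"z":0,"wx":0,"wy":0,"wz":0}], "hand": -1, "grip_force": 40}}

```text
t: 6.28
eef_pos: [0.5851, 0.0132, 0.0124]
tool_rot: [0.001, 0.747, 0.665, 0.0]
contact_force: [-1.2, -0.9, 6.8]
gripper_width: 0.175
```

Gripped: the opening of 0.175 is about 15 mm. Next I lift and carry it to the tray.

>>> {"method": "jog_arm", "body": {"plan": [{"x":0,"y":0,"z":-0.15,"wx":0,"wy":0,"wz":0},{"x":0,"y":0,"z":-0.4,"wx":0,"wy":0,"wz":0},{"x":-0.1,"y":0,"z":-0.6,"wx":0,"wy":0,"wz":0.1},{"x":-0.3,"y":0,"z":-0.6,"wx":0,"wy":0,"wz":0.518},{"x":-0.5,"y":0,"z":-0.6,"wx":0,"wy":0,"wz":0.518},{"x":-0.7,"y":0,"z":-0.6,"wx":0,"wy":0,"wz":0.518},{"x":-0.9,"y":0,"z":-0.6,"wx":0,"wy":0,"wz":0.518},{"x":-0.9,"y":0,"z":-0.6,"wx":0,"wy":0,"wz":0.518},{"x":-0.9,"y":0,"z":-0.6,"wx":0,"wy":0,"wz":0.518},{"x":-0.9,"y":0,"z":-0.6,"wx":0,"wy":0,"wz":0.518},{"x":-0.9,"y":0,"z":-0.6,"wx":0,"wy":0,"wz":0.518},{"x":-0.9,"y":0,"z":-0.6,"wx":0,"wy":0,"wz":0.518}]}}

```text
t: 7.28
eef_pos: [0.5638, -0.1654, 0.1325]
tool_rot: [0.001, 0.995, 0.099, 0.0]
contact_force: [0.4, -0.4, -0.6]
gripper_width: 0.174
```

```bash
python3 look.py w4; python3 - <<'E'
from h import *
from station import monitor
o=monitor.get_obs(); print(o['contact_force'],o['gripper_width'],delta(o,[.589,-.258,.06],down(-99.8)),delta(o,[.589,-.258,.005]))
E
```

```text
7.3333 [ 0.56394204 -0.16516188  0.13253282] [[0.982, 0.191, 0.001], [0.191, -0.982, -0.001], [0.001, 0.001, -1.0]] [ 0.47  0.47 -0.37  1.84  0.22  0.87 -1.39]
[-1.22731293 -0.12115756 -0.9220823 ] 0.17617521557764687 (array([0.0341, 0.4791, 0.3633]), array([ 0.0003, -0.0004,  0.1155])) (array([0.0338, 0.4787, 0.6383]), array([0., 0., 0.]))
```

View pics/w4.png

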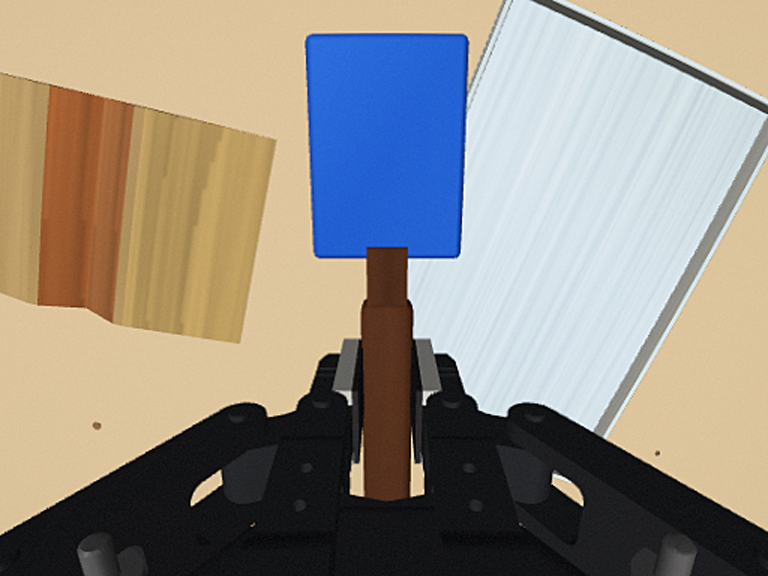

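The spatula is held straight at column 387 with its blade forward. The tray is to the right.

>>> {"method": "jog_arm", "body": {"plan": [{"x":0.034,"y":0.479,"z":0,"wx":0,"wy":0,"wz":0.1155},{"x":0.034,"y":0.479,"z":0,"wx":0,"wy":0,"wz":0.1155},{"x":0.034,"y":0.479,"z":0,"wx":0,"wy":0,"wz":0.1155},{"x":0.034,"y":0.479,"z":0.3,"wx":0,"wy":0,"wz":0.1155},{"x":0.034,"y":0.479,"z":0.45,"wx":0,"wy":0,"wz":0.1155},{"x":0.034,"y":0.479,"z":0.52,"wx":0,"wy":0,"wz":0.1155},{"x":0.034,"y":0.479,"z":0.58,"wx":0,"wy":0,"wz":0.1155},{"x":0.034,"y":0.479,"z":0.63,"wx":0,"wy":0,"wz":0.1155},{"x":0.034,"y":0.479,"z":0.638,"wx":0,"wy":0,"wz":0.1155},{"x":0.034,"y":0.479,"z":0.638,"wx":0,"wy":0,"wz":0.1155}]}}

```text
t: 8.17
eef_pos: [0.5896, -0.2581, 0.0056]
tool_rot: [0.001, 0.996, -0.085, 0.001]
contact_force: [0.3, 0.6, -0.1]
gripper_width: 0.174
```

>>> {"method": "jog_arm", "body": {"plan": [{"x":0,"y":0,"z":0,"wx":0,"wy":0,"wz":0},{"x":0,"y":0,"z":0,"wx":0,"wy":0,"wz":0},{"x":0,"y":0,"z":0,"wx":0,"wy":0,"wz":0},{"x":0,"y":0,"z":0,"wx":0,"wy":0,"wz":0},{"x":0,"y":0,"z":-0.1,"wx":0,"wy":0,"wz":0},{"x":0,"y":0,"z":-0.3,"wx":0,"wy":0,"wz":0},{"x":0,"y":0,"z":-0.8,"wx":0,"wy":0,"wz":0},{"x":0,"y":0,"z":-0.95,"wx":0,"wy":0,"wz":0},{"x":0,"y":0,"z":-0.95,"wx":0,"wy":0,"wz":0},{"x":0,"y":0,"z":-0.95,"wx":0,"wy":0,"wz":0}], "hand": 0}}

```text
t: 9.0
eef_pos: [0.5935, -0.2592, 0.205]
tool_rot: [0.002, 0.996, -0.085, 0.008]
contact_force: [0.8, -0.9, 0.7]
gripper_width: 0.499
```

```bash
python3 look.py w5
```

```text
9.05 [ 0.59264905 -0.25891879  0.20262949] [[0.985, -0.17, 0.013], [-0.169, -0.986, -0.005], [0.013, 0.003, -1.0]] [ 0.52  0.47 -0.27  1.65  0.14  1.03 -1.55]
```

View pics/w5.png

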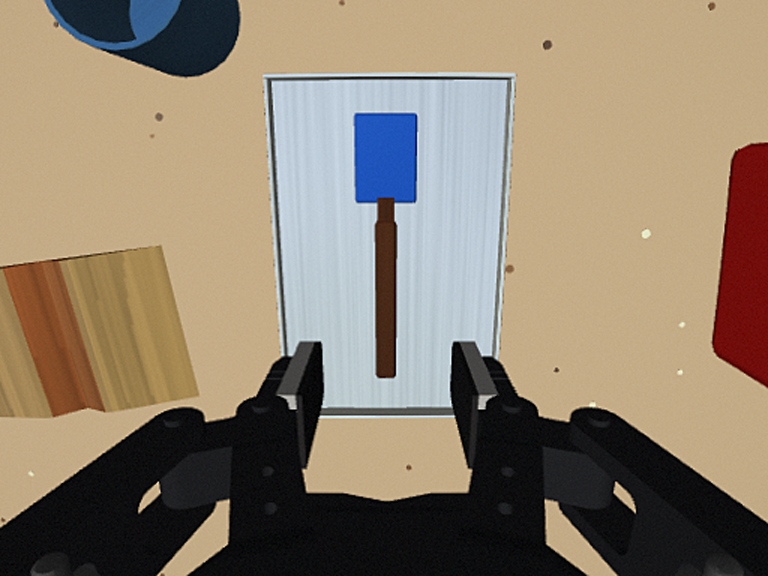

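The spatula lies wholly inside the tray: blade at (386,158), handle end at (386,375), all within the walls. Next is the jar.

>>> {"method": "jog_arm", "body": {"plan": [{"x":0,"y":-1,"z":-0.5,"wx":0,"wy":0,"wz":-0.5},{"x":0,"y":-1,"z":-0.5,"wx":0,"wy":0,"wz":-0.5},{"x":0,"y":-1,"z":-0.5,"wx":0,"wy":0,"wz":-0.5},{"x":0,"y":-1,"z":-0.5,"wx":0,"wy":0,"wz":-0.5},{"x":0,"y":-1,"z":-0.5,"wx":0,"wy":0,"wz":-0.5},{"x":0,"y":-1,"z":-0.5,"wx":0,"wy":0,"wz":-0.5},{"x":0,"y":-1,"z":-0.5,"wx":0,"wy":0,"wz":-0.5},{"x":0,"y":-1,"z":-0.5,"wx":0,"wy":0,"wz":-0.5},{"x":0,"y":-1,"z":-0.5,"wx":0,"wy":0,"wz":-0.5},{"x":0,"y":-1,"z":-0.5,"wx":0,"wy":0,"wz":-0.5},{"x":0,"y":-1,"z":-0.5,"wx":0,"wy":0,"wz":-0.5},{"x":0,"y":-1,"z":-0.5,"wx":0,"wy":0,"wz":-0.5}]}}

```text
t: 10.05
eef_pos: [0.6247, -0.0613, 0.3008]
tool_rot: [0.005, 0.785, 0.62, 0.002]
contact_force: [-0.3, -0.1, -0.5]
gripper_width: 0.497
```

>>> {"method": "jog_arm", "body": {"plan": [{"x":1,"y":-0.2,"z":0,"wx":0,"wy":0,"wz":0},{"x":1,"y":-0.2,"z":0,"wx":0,"wy":0,"wz":0},{"x":1,"y":-0.2,"z":0,"wx":0,"wy":0,"wz":0},{"x":1,"y":-0.2,"z":0,"wx":0,"wy":0,"wz":0},{"x":1,"y":-0.2,"z":0,"wx":0,"wy":0,"wz":0},{"x":1,"y":-0.2,"z":0,"wx":0,"wy":0,"wz":0}]}}

```text
t: 10.55
eef_pos: [0.6296, 0.1534, 0.2991]
tool_rot: [0.003, 0.781, 0.625, 0.004]
contact_force: [-0.8, 1.5, -0.2]
gripper_width: 0.501
```

>>> {"method": "jog_arm", "body": {"plan": [{"x":0.5,"y":-0.2,"z":-0.2,"wx":0,"wy":0,"wz":0},{"x":0.5,"y":-0.2,"z":-0.2,"wx":0,"wy":0,"wz":0},{"x":0.5,"y":-0.2,"z":-0.2,"wx":0,"wy":0,"wz":0},{"x":0.5,"y":-0.2,"z":-0.2,"wx":0,"wy":0,"wz":0},{"x":0.5,"y":-0.2,"z":-0.2,"wx":0,"wy":0,"wz":0}]}}

```text
t: 10.97
eef_pos: [0.6106, 0.2635, 0.3391]
tool_rot: [0.002, 0.779, 0.627, 0.004]
contact_force: [-0.3, -1.3, -0.9]
gripper_width: 0.501
```

```bash
python3 look.py w6 jar_center; cat > jar.py <<'E'
import sys,pickle
from h import *
from scipy.optimize import minimize
def fitjar(n,x0,zc=.046,box=None):
    c,im=pickle.load(open(n+".pkl","rb"))
    hsv=cv2.cvtColor(im,cv2.COLOR_RGB2HSV).astype(int)
    # green glass edge: mask of green only, model = body silhouette; whole-cylinder outline via IoU on not-counter mask
    bg=(hsv[...,0]>=8)&(hsv[...,0]<=22)&(hsv[...,1]>40)&(hsv[...,1]<130)&(hsv[...,2]>90)
    m=(~bg).astype(np.uint8); m=cv2.morphologyEx(m,2,np.ones((3,3)))
    t=np.linspace(0,2*np.pi,60)
    def sil(s):
        x,y,a=s; A=np.array([np.cos(a),np.sin(a),0]);B=np.array([-A[1],A[0],0]);C=np.array([x,y,zc])
        ring=.046*(np.outer(np.cos(t),B)+np.outer(np.sin(t),[0,0,1]))
        P=np.r_[C+.09*A+ring,C-.09*A+ring]; k=cv2.convexHull(proj(c,P).astype(np.float32))
        r=np.zeros(m.shape,np.uint8); cv2.fillConvexPoly(r,np.round(k*16).astype(np.int32),1,cv2.LINE_8,4); return r,k
    r0,_=sil(x0); roi=cv2.dilate(r0,np.ones((25,25)))
    if box is not None: roi=roi&box(m)
    f=lambda s: float(((sil(s)[0]!=m)&(roi>0)).sum())
    best=minimize(f,x0,method="Nelder-Mead",options=dict(initial_simplex=[x0,[x0[0]+.012,x0[1],x0[2]],[x0[0],x0[1]+.012,x0[2]],[x0[0],x0[1],x0[2]+.12]],xatol=1e-4,fatol=.5))
    v=im.copy(); cv2.polylines(v,[np.round(sil(best.x)[1]).astype(np.int32)],True,(255,0,255),1)
    cv2.imwrite(f"pics/{n}_fit.png",cv2.resize(v,None,fx=1.5,fy=1.5)[:,:,::-1])
    print(n,best.x[:2].round(4),np.degrees(best.x[2]).round(2),best.fun); return best.x
E
python3 -c "
from jar import *
fitjar('w2',[.553,.267,-.17]); fitjar('w6',[.553,.267,-.17])"
```

```text
11.0167 [0.61165016 0.26035186 0.3381936 ] [[0.218, 0.976, 0.008], [0.976, -0.218, -0.0], [0.002, 0.008, -1.0]] [-0.02  0.47 -0.7   1.41  0.31  1.36 -0.95]
jar_center []
w2 [0.5511 0.2688] -11.56 298.0
w6 [0.5518 0.2672] -12.46 354.0
```

View pics/w6_fit.png

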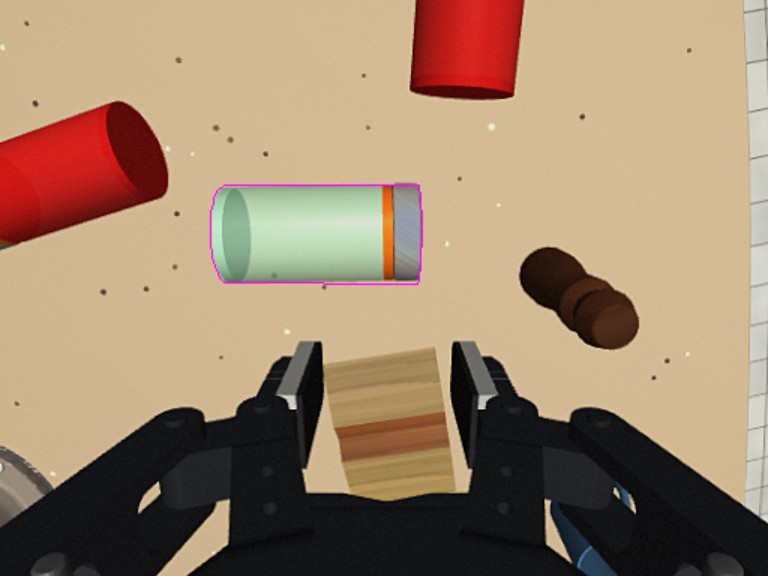

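The green jar at (315,235), with the orange band and steel lid at (400,232), is the one meant. The reds at (60,180) and (467,45) are look-alikes. The fitted outline (magenta) hugs it, giving centre (0.5515, 0.268) and yaw −12°.

```bash
cat > plan.py <<'E'
from h import *
CR=np.array([.5654,.0131]); CY=np.radians(-2.75); TH=np.radians(25)
def c2w(xc,yc): return CR+np.array([[np.cos(CY),-np.sin(CY)],[np.sin(CY),np.cos(CY)]])@np.array([xc,yc])
def w2c(p): return np.array([[np.cos(CY),np.sin(CY)],[-np.sin(CY),np.cos(CY)]])@(np.array(p[:2])-CR)
def pose(jx,jy,zc,psi,back=0,up=0,th=TH,s=.018,r=.046):
    """TCP pose for fingers behind the jar (jx,jy,zc world; psi rad axis yaw), backed off by back, raised by up"""
    b=np.array([-np.sin(psi),np.cos(psi),0]); y=np.array([np.cos(psi),np.sin(psi),0]); k=np.array([0,0,1.])
    z=-k*np.cos(th)-b*np.sin(th); Rm=R.from_matrix(np.c_[np.cross(y,z),y,z])
    n=b*np.cos(th)-k*np.sin(th)
    return np.array([jx,jy,zc])+n*(r+.011)+z*s+b*back+k*up, Rm
def show(o,P,Rm):
    s,w=delta(o,P,Rm); print("   x %.3f y %.3f z %.3f  w %.4f %.4f %.4f"%(*s,*w))
E
python3 - <<'E'
from plan import *
from station import monitor
import pickle
o=monitor.get_obs(); c,im=pickle.load(open("w6.pkl","rb"))
print("red near ends",onz(c,np.array([[412,88],[514,95],[166,190],[115,103]])/1.5,.04)[:,:2].round(3))
for b,u in [(.05,.16),(.05,0)]:
    P,Rm=pose(.5515,.268,.046,np.radians(-12),b,u); print(P); show(o,P,Rm)
E
```

```text
red near ends [[0.662 0.377]
 [0.75  0.352]
 [0.417 0.339]
 [0.396 0.424]]
[0.5710546  0.35999714 0.16559722]
   x 0.449 y -0.320 z 0.859  w 0.0016 -0.1391 -0.0045
[0.5710546  0.35999714 0.00559722]
   x 0.448 y -0.326 z 1.659  w 0.0016 -0.1391 -0.0045
```

>>> {"method": "jog_arm", "body": {"plan": [{"x":0.449,"y":-0.32,"z":0.3,"wx":0,"wy":0,"wz":0},{"x":0.449,"y":-0.32,"z":0.86,"wx":0.0016,"wy":-0.139,"wz":-0.0045},{"x":0.449,"y":-0.32,"z":0.86,"wx":0.0016,"wy":-0.139,"wz":-0.0045},{"x":0.449,"y":-0.32,"z":0.86,"wx":0.0016,"wy":-0.139,"wz":-0.0045},{"x":0.449,"y":-0.32,"z":0.86,"wx":0.0016,"wy":-0.139,"wz":-0.0045},{"x":0.449,"y":-0.32,"z":0.86,"wx":0.0016,"wy":-0.139,"wz":-0.0045},{"x":0.449,"y":-0.32,"z":0.86,"wx":0.0016,"wy":-0.139,"wz":-0.0045},{"x":0.449,"y":-0.32,"z":0.86,"wx":0.0016,"wy":-0.139,"wz":-0.0045},{"x":0.449,"y":-0.32,"z":0.86,"wx":0.0016,"wy":-0.139,"wz":-0.0045}], "hand": 0.4}}

```text
t: 11.82
eef_pos: [0.5736, 0.3579, 0.1679]
tool_rot: [0.136, 0.761, 0.613, -0.166]
contact_force: [0.9, 0.1, 1.2]
gripper_width: 0.699
```

```bash
python3 - <<'E'
from plan import *
from station import monitor
o=monitor.get_obs(); print(o['q'].round(2),o['eef_pos'],rot(o['tool_rot']).as_matrix().round(3).tolist(),o['gripper_width'])
for b,u in [(.05,.05),(.05,.003),(.01,.003)]:
    P,Rm=pose(.5515,.268,.046,np.radians(-12),b,u); print(P); show(o,P,Rm)
E
```

```text
[-0.44  0.79 -0.56  1.31  0.56  1.57 -1.29] [0.57362832 0.35789897 0.16794404] [[0.194, 0.977, -0.086], [0.886, -0.212, -0.411], [-0.42, 0.004, -0.907]] 0.6985043071151079
[0.5710546  0.35999714 0.05559722]
   x 0.243 y -0.017 z 0.506  w 0.0005 -0.0008 -0.0018
[0.5710546  0.35999714 0.00859722]
   x 0.342 y -0.018 z 0.720  w 0.0005 -0.0008 -0.0018
[0.56273813 0.32087124 0.00859722]
   x 0.160 y -0.017 z 0.804  w 0.0005 -0.0008 -0.0018
```

>>> {"method": "jog_arm", "body": {"plan": [{"x":0.243,"y":-0.017,"z":0.506,"wx":0,"wy":0,"wz":-0.002},{"x":0.243,"y":-0.017,"z":0.506,"wx":0,"wy":0,"wz":-0.002},{"x":0.243,"y":-0.017,"z":0.506,"wx":0,"wy":0,"wz":-0.002},{"x":0.3,"y":-0.017,"z":0.62,"wx":0,"wy":0,"wz":-0.002},{"x":0.342,"y":-0.018,"z":0.72,"wx":0,"wy":0,"wz":-0.002},{"x":0.342,"y":-0.018,"z":0.72,"wx":0,"wy":0,"wz":-0.002},{"x":0.25,"y":-0.018,"z":0.762,"wx":0,"wy":0,"wz":-0.002},{"x":0.16,"y":-0.017,"z":0.804,"wx":0,"wy":0,"wz":-0.002},{"x":0.16,"y":-0.017,"z":0.804,"wx":0,"wy":0,"wz":-0.002}]}}

```text
t: 12.57
eef_pos: [0.5658, 0.3156, 0.0123]
tool_rot: [0.138, 0.761, 0.612, -0.166]
contact_force: [0.8, -0.5, 0.2]
gripper_width: 0.701
```

```bash
cat > rows.py <<'E'
from plan import *
import sys
from station import monitor
def zof(yc):
    y=abs(yc)
    # axis height of the jar rolling over ramp / crest / groove
    al=np.radians(10.5); r=.046
    ramp=lambda y:(.1-y)*np.tan(al)+r/np.cos(al)
    if y>=.03+r*np.sin(al): return max(r,ramp(y))
    if y>=.03: return .013+np.sqrt(r*r-(y-.03)**2)
    if y>=.024: return .059
    return max(.013+np.sqrt(max(r*r-(.024-y)**2,0)),.0525)
def rows(path,up=.003):
    """path: list of (xc,yc,yaw rel deg)"""
    o=monitor.get_obs(); print(o['q'].round(2),o['contact_force'].round(1),o['eef_pos'].round(4))
    for xc,yc,ph in path:
        p=c2w(xc,yc); P,Rm=pose(p[0],p[1],zof(yc),CY+np.radians(ph),0,up); show(o,P,Rm)
E
python3 - <<'E'
from rows import *
# now: rel pose of fingers; jar rel yaw -9.3
n=12; path=[]
for i in range(1,n+1):
    f=max(0,min(1,(i-2)/8)); path.append((-.026-.010*i/n, .2639-.006*i, -9.3+9.3*f))
rows(path)
E
```

```text
[-0.41  0.92 -0.52  1.47  0.65  1.32 -1.37] [ 0.8 -0.5  0.2] [0.5658 0.3156 0.0123]
   x 0.000 y -0.027 z 0.020  w 0.0013 -0.0005 -0.0019
   x -0.027 y -0.026 z 0.033  w 0.0013 -0.0005 -0.0019
   x -0.055 y -0.030 z 0.046  w -0.0014 -0.0005 -0.0078
   x -0.082 y -0.034 z 0.059  w -0.0041 -0.0005 -0.0136
   x -0.110 y -0.037 z 0.071  w -0.0069 -0.0004 -0.0195
   x -0.138 y -0.041 z 0.084  w -0.0096 -0.0004 -0.0253
   x -0.166 y -0.044 z 0.097  w -0.0123 -0.0004 -0.0312
   x -0.194 y -0.048 z 0.110  w -0.0150 -0.0004 -0.0370
   x -0.222 y -0.051 z 0.123  w -0.0178 -0.0004 -0.0429
   x -0.250 y -0.055 z 0.136  w -0.0205 -0.0003 -0.0487
   x -0.277 y -0.054 z 0.149  w -0.0205 -0.0003 -0.0487
   x -0.305 y -0.053 z 0.162  w -0.0205 -0.0003 -0.0487
```

>>> {"method": "jog_arm", "body": {"plan": [{"x":0,"y":-0.027,"z":0.02,"wx":0.001,"wy":0,"wz":-0.002},{"x":-0.027,"y":-0.026,"z":0.033,"wx":0.001,"wy":0,"wz":-0.002},{"x":-0.055,"y":-0.03,"z":0.046,"wx":-0.001,"wy":0,"wz":-0.008},{"x":-0.082,"y":-0.034,"z":0.059,"wx":-0.004,"wy":0,"wz":-0.014},{"x":-0.11,"y":-0.037,"z":0.071,"wx":-0.007,"wy":0,"wz":-0.0195},{"x":-0.138,"y":-0.041,"z":0.084,"wx":-0.0096,"wy":0,"wz":-0.0253},{"x":-0.166,"y":-0.044,"z":0.097,"wx":-0.0123,"wy":0,"wz":-0.0312},{"x":-0.194,"y":-0.048,"z":0.11,"wx":-0.015,"wy":0,"wz":-0.037},{"x":-0.222,"y":-0.051,"z":0.123,"wx":-0.0178,"wy":0,"wz":-0.043},{"x":-0.25,"y":-0.055,"z":0.136,"wx":-0.0205,"wy":0,"wz":-0.0487},{"x":-0.277,"y":-0.054,"z":0.149,"wx":-0.0205,"wy":0,"wz":-0.0487},{"x":-0.305,"y":-0.053,"z":0.162,"wx":-0.0205,"wy":0,"wz":-0.0487}]}}

```text
t: 13.57
eef_pos: [0.5405, 0.2499, 0.0085]
tool_rot: [0.149, 0.707, 0.674, -0.156]
contact_force: [0.6, 0.4, 0.8]
gripper_width: 0.698
```

```bash
cat > topfit.py <<'E'
import sys,pickle
from station import cams,monitor
from plan import *
from jar import fitjar
def top(n,x0,zc):
    c=cams.get_calibration("top"); im=cams.read_camera("top"); pickle.dump((c,im),open(n+".pkl","wb"))
    hsv=cv2.cvtColor(im,cv2.COLOR_RGB2HSV)
    m=cv2.inRange(hsv,(40,30,60),(90,255,255)); k=cv2.findContours(m,0,2)[0]; k=[q for q in k if cv2.contourArea(q)>80]
    for q in k:
        (u,v),s,a=cv2.minAreaRect(q); print("green",round(u,1),round(v,1),np.round(s,1),round(a,1),onz(c,[[u,v]],zc)[0][:2].round(4))
    x=fitjar(n,x0,zc); print("in cradle",w2c(x[:2]).round(4),"rel yaw",np.degrees(x[2]-CY).round(2),"tool",monitor.get_obs()['eef_pos'].round(4),"cf",monitor.get_obs()['contact_force'].round(1))
E
python3 - <<'E'
from topfit import *
top("t1",[.545,.20,-.05],.046)
E
```

```text
t1 [0.501  0.2336] 20.11 1371.0
in cradle [-0.0749  0.2171] rel yaw 22.86 tool [0.5407 0.2481 0.0085] cf [ 0.4 -1.3 -1.1]
```

View pics/t1_fit.png

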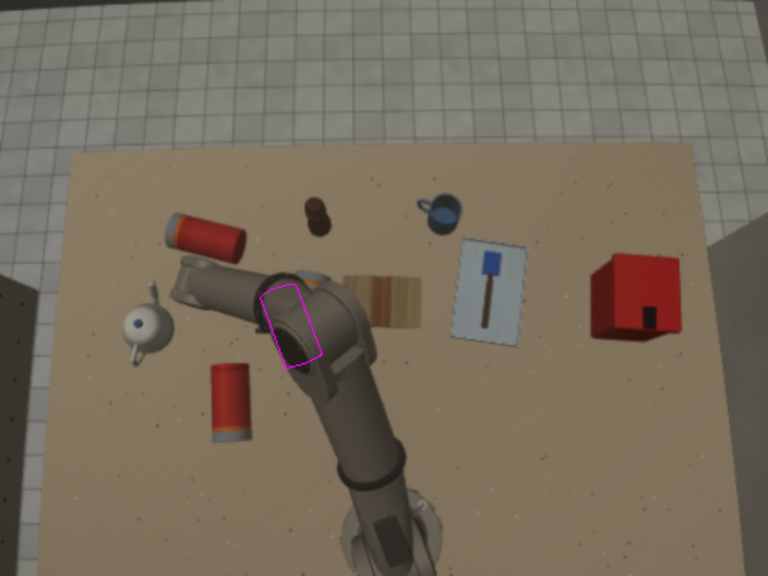

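The top view is blocked by the forearm. Only the lid shows, at (315,280), so that fit is invalid. I'll check with the side camera instead.

```bash
cat > side.py <<'E'
import pickle,sys
from station import cams,monitor
from plan import *
def side(n):
    c=cams.get_calibration("side"); im=cams.read_camera("side"); pickle.dump((c,im),open(n+".pkl","wb")); hsv=cv2.cvtColor(im,cv2.COLOR_RGB2HSV)
    m=cv2.inRange(hsv,(45,20,90),(90,150,255)); m[:100]=0; m[:,:130]=0; m[:,420:]=0
    for q in cv2.findContours(m,0,2)[0]:
        if cv2.contourArea(q)>60: print("green",cv2.boundingRect(q),cv2.contourArea(q))
    cv2.imwrite(f"pics/{n}.png",cv2.resize(im[100:290,130:380],None,fx=3,fy=3,interpolation=cv2.INTER_CUBIC)[:,:,::-1])
E
python3 -c "
from side import *
side('s1')
c,im=pickle.load(open('t1.pkl','rb'));h=cv2.cvtColor(im,cv2.COLOR_RGB2HSV)
m=cv2.inRange(h[175:200,185:235],(5,150,120),(20,255,255)); print(np.argwhere(m)+[175,185])"
```

```text
green (210, 165, 33, 24) 301.5
[[187 203]
 [187 204]
 [187 205]
 [187 206]
 [187 207]
 [188 204]
 [188 205]
 [188 206]
 [188 207]
 [188 208]
 [188 209]
 [188 210]
 [189 208]
 [189 209]
 [189 210]
 [189 211]]
```

View pics/s1.png

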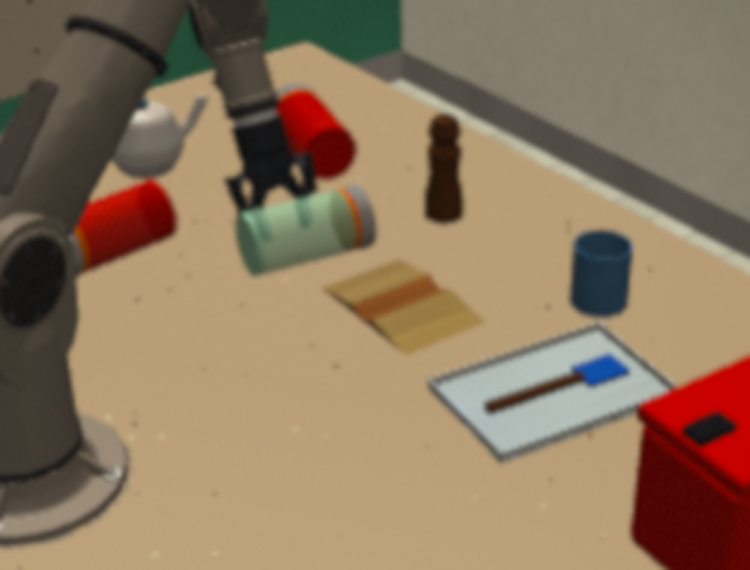

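Side crop: the jar is at (300,230) on the counter, with its base at (250,240) and lid at (365,218). Both fingers are behind it, seen through the glass. The spatula is in the tray. I'll fit the jar from this view.

```bash
cat > sfit.py <<'E'
import pickle,sys
from plan import *
from scipy.optimize import minimize
def sfit(n,x0,zc,save=False):
    c,im=pickle.load(open(n+".pkl","rb")); h=cv2.cvtColor(im,cv2.COLOR_RGB2HSV).astype(int)
    wood=(h[...,0]>=5)&(h[...,0]<=30)&(h[...,1]>45)&(h[...,1]<205)
    jar=~wood; dc=(h[...,2]<75)
    t=np.linspace(0,2*np.pi,60); S=4
    def hull(s):
        A=np.array([np.cos(s[2]),np.sin(s[2]),0]);B=np.array([-A[1],A[0],0]);C=np.array([s[0],s[1],zc])
        ring=.046*(np.outer(np.cos(t),B)+np.outer(np.sin(t),[0,0,1])); return cv2.convexHull(proj(c,np.r_[C+.09*A+ring,C-.09*A+ring]).astype(np.float32))
    def sil(s):
        r=np.zeros((384*S,512*S),np.uint8); cv2.fillConvexPoly(r,np.round((hull(s)*S+(S-1)/2)).astype(np.int32),255); return cv2.resize(r,(512,384),interpolation=cv2.INTER_AREA)/255.
    roi=(cv2.dilate((sil(x0)>0).astype(np.uint8),np.ones((13,13)))>0)&~dc
    best=None
    for dy in (-.01,0,.01):
        st=[x0[0],x0[1]+dy,x0[2]]
        b=minimize(lambda s:float((np.abs(sil(s)-jar)*roi).sum()),st,method="Nelder-Mead",options=dict(initial_simplex=[st,[st[0]+.015,st[1],st[2]],[st[0],st[1]+.015,st[2]],[st[0],st[1],st[2]+.1]],xatol=1e-4,fatol=.05))
        if best is None or b.fun<best.fun: best=b
    s=best.x; print(n,"world",s[:2].round(4),"cradle",w2c(s).round(4),"rel yaw",np.degrees(s[2]-CY).round(2),"res",round(best.fun,1))
    v=im.copy(); cv2.polylines(v,[np.round(hull(s)).astype(np.int32)],True,(255,0,255),1)
    cv2.imwrite(f"pics/{n}_fit.png",cv2.resize(v[100:290,130:380],None,fx=3,fy=3)[:,:,::-1]); return s
E
python3 - <<'E'
from sfit import *
c=w2c(c2w(-.035,.195)); p=c2w(-.035,.195)
sfit("s1",[p[0],p[1],CY],.046)
# validation on start picture: static side0
from station import cams
im=cv2.imread("pics/side0.png")[:,:,::-1].copy(); pickle.dump((cams.get_calibration("side"),im),open("s0.pkl","wb"))
sfit("s0",[.5515,.268,-.21],.046)
from rows import *
n=12
rows([(-.034,.1914-.006*i,0) for i in range(1,n+1)])
E
```

```text
s1 world [0.5437 0.2039] cradle [-0.0308  0.1895] rel yaw -8.32 res 240.4
s0 world [0.5638 0.2842] cradle [-0.0146  0.2707] rel yaw 5.29 res 275.9
[-0.34  0.84 -0.54  1.68  0.74  1.2  -1.29] [-0.4  0.7 -0.4] [0.541  0.2487 0.0086]
   x -0.021 y 0.009 z 0.010  w -0.0001 0.0001 -0.0005
   x -0.049 y 0.009 z 0.022  w -0.0001 0.0001 -0.0005
   x -0.076 y 0.009 z 0.035  w -0.0001 0.0001 -0.0005
   x -0.103 y 0.009 z 0.048  w -0.0001 0.0001 -0.0005
   x -0.130 y 0.009 z 0.060  w -0.0001 0.0001 -0.0005
   x -0.157 y 0.009 z 0.073  w -0.0001 0.0001 -0.0005
   x -0.184 y 0.009 z 0.086  w -0.0001 0.0001 -0.0005
   x -0.212 y 0.009 z 0.099  w -0.0001 0.0001 -0.0005
   x -0.239 y 0.009 z 0.111  w -0.0001 0.0001 -0.0005
   x -0.266 y 0.009 z 0.124  w -0.0001 0.0001 -0.0005
   x -0.293 y 0.009 z 0.137  w -0.0001 0.0001 -0.0005
   x -0.321 y 0.009 z 0.149  w -0.0001 0.0001 -0.0005
```

```bash
python3 - <<'E'
import pickle,cv2,numpy as np
c,im=pickle.load(open('s1.pkl','rb'));h=cv2.cvtColor(im,cv2.COLOR_RGB2HSV)
for (u,v) in [(230,177),(222,183),(214,182),(240,178),(235,170),(228,186),(249,172),(253,172),(255,185),(230,200),(200,200),(262,160),(265,195)]: print((u,v),h[v,u])
from plan import proj,c2w
print(proj(c,[[*c2w(-.033,.195),.046],[.5439,.2039,.0]]))
E
```

```text
(230, 177) [ 45  58 131]
(222, 183) [ 42  57 120]
(214, 182) [58 56 87]
(240, 178) [ 42  57 120]
(235, 170) [ 49  57 165]
(228, 186) [ 39  60 102]
(249, 172) [ 12 184 122]
(253, 172) [16 40 95]
(255, 185) [ 18  90 184]
(230, 200) [ 18  91 185]
(200, 200) [ 17  92 185]
(262, 160) [ 18  91 184]
(265, 195) [ 14 184 141]
[[230.64739619 174.63616853]
 [232.20828713 184.26444867]]
```

```bash
python3 - <<'E'
s=open('sfit.py').read()
a=s.index("    wood="); b=s.index("    t=np")
s=s[:a]+"""    H,Sa,V=h[...,0],h[...,1],h[...,2]
    jar=((H>=32)&(H<=95)&(Sa>25))|((Sa<62)&(V>60)); dc=(V<62)|((H<=16)&(Sa>130))|(H>165)
"""+s[b:]
open('sfit.py','w').write(s)
E
python3 - <<'E'
from sfit import *
sfit("s0",[.5515,.268,-.21],.046)
p=c2w(-.035,.195); sfit("s1",[p[0],p[1],CY],.046)
E
```

```text
s0 world [0.5591 0.2774] cradle [-0.019   0.2636] rel yaw -2.92 res 127.8
s1 world [0.541  0.2039] cradle [-0.0335  0.1894] rel yaw -8.54 res 130.8
```

```bash
python3 - <<'E'
from sfit import *
c,im=pickle.load(open("s1.pkl","rb")); h=cv2.cvtColor(im,cv2.COLOR_RGB2HSV).astype(int); H,Sa,V=h[...,0],h[...,1],h[...,2]
jar=((H>=32)&(H<=95)&(Sa>25))|((Sa<62)&(V>60)); dc=(V<62)|((H<=16)&(Sa>130))|(H>165)
t=np.linspace(0,2*np.pi,60)
def hull(x,y,a,zc=.046):
    A=np.array([np.cos(a),np.sin(a),0]);B=np.array([-A[1],A[0],0]);C=np.array([x,y,zc]);ring=.046*(np.outer(np.cos(t),B)+np.outer(np.sin(t),[0,0,1])); return cv2.convexHull(proj(c,np.r_[C+.09*A+ring,C-.09*A+ring]).astype(np.float32))
p=c2w(-.034,.189); r=np.zeros(jar.shape,np.uint8); cv2.fillConvexPoly(r,np.round(hull(*p,CY)).astype(np.int32),1)
for v in range(156,200): print(v,''.join(('#' if jar[v,u] else '~' if dc[v,u] else '.') if not r[v,u] else ('J' if jar[v,u] else 'd' if dc[v,u] else 'o') for u in range(200,265)))
E
```

```text
156 ............~~~~~~~~~~~~~~~....~~~~~~~~~~~~~~~...................
157 ...........~~~~~~~~~~~~~~~~....~~~~~~~~~~~~~~....................
158 ..........#~~~~~~~~~~~~~~~~....~~~~~~~~~~~~......................
159 .........~#..~~~~~~~~~~~~~~~...~~~~.~~~~....oooo.................
160 ......~~~~....~~~~~~~~~~~~~~...~~~~......ooooooooo...............
161 ......~~~~....~~~~~~~~~~~~~~~..~~~~...ooooooooooooo..............
162 .......~~~.....~~~~~~.....~~~~~~~~~oooooooooooJJJJoo.............
163 .......~~~.....~~~~........~~~~~dJJooooooooddooJJJJoo............
164 .......~~~....~~~~..........~JJJJJJJJJJJJJJoddoJJJJJo............
165 ........~~~...~~~~........ooJJJJJJJJJJJJJJJJoddoJJJJoo...........
166 ........~~~~..~~~~.....ooooJJJJJJJJJJJJJJJJJodddoJJJJo...........
167 .........~~~..~~~...ooooJJJJJJJJJJJJJJJJJJJJJoddoJJJJoo..........
168 .........~~~~~###JooJJJJJJJJJJJJJJJJJJJJJJJJJodddoJJJJo..........
169 ..........####JJJJJJJJJJJJJJJJJJJJJJJJJJJJJJJJoddoJJJJo..........
170 ..........#JJJJJJJJJJJJJJJJJJJJJJJJJJJJJJJJJJJodddoJJJo..........
171 .........JJJJJJJJJJJJJJJJJJJJJJJJJJJJJJJJJJJJJ
[... 1279 characters left out ...]

190 .............oJJJJoooooo.........................................
191 .............ooooooooo...........................................
192 ..............ooooo..............................................
193 .................................................................
194 .................................................................
195 ...............................................................~~
196 ............................................................~~~~~
197 ..........................................................~~~~~~~
198 .......................................................~~~~~~~~~~
199 ....................................................~~~~~~~~~~~~~
```

Row by row, the expected outline matches the jar in place, but the jar is turned about −5 to −8° from the cradle. It rolled ahead of the fingers rather than turning with them. Pushing flat on its base with both fingers spread will square it and also shift it to xc = 0. I retreat and measure first.

>>> {"method": "jog_arm", "body": {"plan": [{"x":0.02,"y":0,"z":-0.1,"wx":0,"wy":0,"wz":0},{"x":0.02,"y":0,"z":-0.4,"wx":0,"wy":0,"wz":0},{"x":0,"y":0,"z":-1,"wx":0,"wy":0,"wz":0},{"x":0,"y":0,"z":-1,"wx":0,"wy":0,"wz":0},{"x":0,"y":0,"z":-1,"wx":0,"wy":0,"wz":0},{"x":0,"y":0,"z":-1,"wx":0,"wy":0,"wz":0},{"x":0,"y":0,"z":-1,"wx":0,"wy":0,"wz":0}]}}

```text
t: 14.25
eef_pos: [0.5459, 0.3373, 0.1942]
tool_rot: [0.149, 0.708, 0.674, -0.152]
contact_force: [0.0, -0.1, 0.5]
gripper_width: 0.697
```

```bash
python3 - <<'E'
from plan import *
from station import monitor
o=monitor.get_obs(); print(o['eef_pos'],o['q'].round(2))
show(o,[.46,.2,.33],down(-2.75)); show(o,[.46,.2,.33],down(-92.75)); show(o,[.46,.2,.33],down(-50))
E
```

```text
[0.54592033 0.33730088 0.19415495] [-0.42  0.7  -0.61  1.44  0.6   1.53 -1.18]
   x -0.926 y -0.393 z -0.325  w 0.0016 0.1367 -0.0003
   x -0.926 y -0.393 z -0.325  w 0.1085 0.1059 0.4913
   x -0.926 y -0.393 z -0.325  w 0.0579 0.1281 0.2581
```

>>> {"method": "jog_arm", "body": {"plan": [{"x":-0.3,"y":-0.393,"z":-0.6,"wx":0.1085,"wy":0.106,"wz":0.491},{"x":-0.926,"y":-0.393,"z":-0.325,"wx":0.1085,"wy":0.106,"wz":0.491},{"x":-0.926,"y":-0.393,"z":-0.325,"wx":0.1085,"wy":0.106,"wz":0.491},{"x":-0.926,"y":-0.393,"z":-0.325,"wx":0.1085,"wy":0.106,"wz":0.491},{"x":-0.926,"y":-0.393,"z":-0.325,"wx":0.1085,"wy":0.106,"wz":0.491},{"x":-0.926,"y":-0.393,"z":-0.325,"wx":0.1085,"wy":0.106,"wz":0.491},{"x":-0.926,"y":-0.393,"z":-0.325,"wx":0.1085,"wy":0.106,"wz":0.491},{"x":-0.926,"y":-0.393,"z":-0.325,"wx":0.1085,"wy":0.106,"wz":0.491},{"x":-0.926,"y":-0.393,"z":-0.325,"wx":0.1085,"wy":0.106,"wz":0.491},{"x":-0.926,"y":-0.393,"z":-0.325,"wx":0.1085,"wy":0.106,"wz":0.491},{"x":-0.926,"y":-0.393,"z":-0.325,"wx":0.1085,"wy":0.106,"wz":0.491},{"x":-0.926,"y":-0.393,"z":-0.325,"wx":0.1085,"wy":0.106,"wz":0.491}], "hand": 0}}

```text
t: 15.25
eef_pos: [0.4599, 0.1986, 0.3285]
tool_rot: [0.012, 0.999, 0.027, -0.013]
contact_force: [-1.0, -0.7, 0.4]
gripper_width: 0.5
```

>>> {"method": "jog_arm", "body": {"plan": [{"x":0,"y":0,"z":0,"wx":0,"wy":0,"wz":0.06},{"x":0,"y":0,"z":0,"wx":0,"wy":0,"wz":0.06},{"x":0,"y":0,"z":0,"wx":0,"wy":0,"wz":0.06}]}}

```text
t: 15.5
eef_pos: [0.4596, 0.1973, 0.3272]
tool_rot: [0.014, 0.997, -0.069, -0.013]
contact_force: [-0.4, 0.1, 1.2]
gripper_width: 0.499
```

```bash
python3 look.py w7 jar_center; python3 - <<'E'
from jar import *
from plan import *
s=fitjar("w7",[.543,.203,-.15]); print(w2c(s),np.degrees(s[2]-CY))
c,im=pickle.load(open("w7.pkl","rb")); h=cv2.cvtColor(im,cv2.COLOR_RGB2HSV); m=cv2.inRange(h,(32,25,60),(95,255,255))
k=max(cv2.findContours(m,0,2)[0],key=cv2.contourArea); print(cv2.boundingRect(k),cv2.minAreaRect(k))
from station import monitor
o=monitor.get_obs(); show(o,[.41,.2,.2],down(-92.75))
E
```

```text
15.55 [0.45969596 0.19771286 0.32740776] [[0.991, -0.132, -0.027], [-0.133, -0.991, -0.025], [-0.023, 0.028, -0.999]] [-0.13  0.16 -0.45  1.79  0.08  1.25 -2.31]
jar_center []
w7 [0.528  0.1573] -11.68 95.0
[-0.0442997   0.14221741] -8.930692967122926
(236, 38, 77, 128) ((273.6965637207031, 101.1998291015625), (71.52508544921875, 127.19204711914062), 2.9609360694885254)
   x -0.233 y 0.005 z 0.644  w 0.0086 0.0078 -0.0267
```

```bash
cat > wj.py <<'E'
import sys
from station import cams,monitor
from jar import *
from plan import *
def wj(n,x0,zc=.046):
    c=cams.get_calibration("wrist"); im=cams.read_camera("wrist"); pickle.dump((c,im),open(n+".pkl","wb"))
    s=fitjar(n,x0,zc); print(round(monitor.get_obs()['t'],2),"cradle",w2c(s).round(4),"rel yaw",np.degrees(s[2]-CY).round(2)); return s
E
python3 - <<'E'
from wj import *
s=wj("w8",[.528,.157,-.2])
E
```

```text
w8 [0.5281 0.1583] -11.51 388.0
15.65 cradle [-0.0442  0.1432] rel yaw -8.76
```

>>> {"method": "jog_arm", "body": {"plan": [{"x":-0.233,"y":0.1,"z":0.3,"wx":0.0086,"wy":0.008,"wz":-0.027},{"x":-0.233,"y":0.1,"z":0.3,"wx":0.0086,"wy":0.008,"wz":-0.027},{"x":-0.233,"y":0.1,"z":0.3,"wx":0.0086,"wy":0.008,"wz":-0.027},{"x":-0.233,"y":0.1,"z":0.3,"wx":0.0086,"wy":0.008,"wz":-0.027}]}}

```text
t: 15.98
eef_pos: [0.4067, 0.1814, 0.2672]
tool_rot: [0.002, 1.0, -0.023, -0.002]
contact_force: [1.2, 0.8, 1.5]
gripper_width: 0.506
```

```bash
python3 - <<'E'
from wj import *
s=wj("w9",[.528,.157,-.2])
o=monitor.get_obs(); print(o['eef_pos'])
E
```

```text
w9 [0.5296 0.1583] -10.83 194.0
16.03 cradle [-0.0427  0.1433] rel yaw -8.08
[0.40910094 0.18279393 0.2690663 ]
```

The jar now rests at cradle coordinates (−43, 143) mm with yaw −8.5°. I'll push its base face axially with two spread fingers.

```bash
python3 - <<'E'
from plan import *
from station import monitor
o=monitor.get_obs(); Rm=down(-92.75)
for xc,z in [(-.168,.12),(-.168,.036),(-.140,.036),(-.101,.036)]:
    p=c2w(xc,.150); print(p,end=''); show(o,[*p,z],Rm)
E
```

```text
[0.40479019 0.17098758]   x -0.019 y 0.060 z 0.745  w 0.0002 -0.0001 0.0008
[0.40479019 0.17098758]   x -0.019 y 0.059 z 1.165  w 0.0002 -0.0001 0.0008
[0.43275795 0.1696442 ]   x 0.121 y 0.060 z 1.165  w 0.0002 -0.0001 0.0008
[0.47171303 0.16777305]   x 0.316 y 0.060 z 1.165  w 0.0002 -0.0001 0.0008
```

>>> {"method": "jog_arm", "body": {"plan": [{"x":-0.019,"y":0.06,"z":0.745,"wx":0,"wy":0,"wz":0.001},{"x":-0.019,"y":0.06,"z":0.745,"wx":0,"wy":0,"wz":0.001},{"x":-0.019,"y":0.06,"z":0.745,"wx":0,"wy":0,"wz":0.001},{"x":-0.019,"y":0.06,"z":0.745,"wx":0,"wy":0,"wz":0.001},{"x":-0.019,"y":0.06,"z":0.85,"wx":0,"wy":0,"wz":0.001},{"x":-0.019,"y":0.06,"z":0.95,"wx":0,"wy":0,"wz":0.001},{"x":-0.019,"y":0.06,"z":0.99,"wx":0,"wy":0,"wz":0.001},{"x":-0.019,"y":0.06,"z":0.99,"wx":0,"wy":0,"wz":0.001}]}}

```text
t: 16.7
eef_pos: [0.4055, 0.1714, 0.0701]
tool_rot: [0.0, 1.0, -0.024, -0.001]
contact_force: [0.1, 0.1, 0.2]
gripper_width: 0.5
```

```bash
python3 - <<'E'
from plan import *
from station import monitor
o=monitor.get_obs(); Rm=down(-92.75); print(o['eef_pos'],o['q'].round(2))
for xc,z in [(-.168,.036),(-.150,.036),(-.140,.036),(-.101,.036)]:
    p=c2w(xc,.150); show(o,[*p,z],Rm)
E
```

```text
[0.4054785  0.17142875 0.07014887] [-0.19  0.38 -0.41  2.21  0.26  0.6  -2.41]
   x -0.003 y 0.002 z 0.171  w 0.0002 0.0004 -0.0001
   x 0.087 y 0.002 z 0.171  w 0.0002 0.0004 -0.0001
   x 0.137 y 0.002 z 0.171  w 0.0002 0.0004 -0.0001
   x 0.332 y 0.002 z 0.170  w 0.0002 0.0004 -0.0001
```

>>> {"method": "jog_arm", "body": {"plan": [{"x":-0.003,"y":0.002,"z":0.1,"wx":0,"wy":0,"wz":0},{"x":0,"y":0.002,"z":0.171,"wx":0,"wy":0,"wz":0},{"x":0.03,"y":0.002,"z":0.171,"wx":0,"wy":0,"wz":0},{"x":0.06,"y":0.002,"z":0.171,"wx":0,"wy":0,"wz":0},{"x":0.085,"y":0.002,"z":0.171,"wx":0,"wy":0,"wz":0},{"x":0.11,"y":0.002,"z":0.171,"wx":0,"wy":0,"wz":0},{"x":0.13,"y":0.002,"z":0.171,"wx":0,"wy":0,"wz":0},{"x":0.15,"y":0.002,"z":0.171,"wx":0,"wy":0,"wz":0},{"x":0.17,"y":0.002,"z":0.171,"wx":0,"wy":0,"wz":0},{"x":0.19,"y":0.002,"z":0.171,"wx":0,"wy":0,"wz":0},{"x":0.21,"y":0.002,"z":0.171,"wx":0,"wy":0,"wz":0}]}}

```text
t: 17.62
eef_pos: [0.446, 0.1682, 0.0366]
tool_rot: [0.001, 1.0, -0.024, -0.002]
contact_force: [-7.1, -0.8, 4.9]
gripper_width: 0.501
```

```bash
python3 - <<'E'
from plan import *
from station import monitor,cams
import pickle
o=monitor.get_obs(); Rm=down(-92.75); print(o['eef_pos'],o['contact_force'])
p=c2w(-.101,.150); show(o,[*p,.036],Rm)
c=cams.get_calibration("top"); im=cams.read_camera("top"); pickle.dump((c,im),open("t2.pkl","wb"))
c2=cams.get_calibration("wrist"); iw=cams.read_camera("wrist"); pickle.dump((c2,iw),open("w10.pkl","wb"))
cc=np.hstack([cv2.resize(im[150:280,130:270],(420,390),interpolation=cv2.INTER_CUBIC),iw[:384,:][:, 66:446]if 0 else cv2.resize(iw,(380,390))])
cv2.imwrite("pics/c1.png",cc[:,:,::-1])
E
```

```text
[0.44603224 0.16822245 0.03661533] [-7.0532355  -0.82127293  4.913155  ]
   x 0.128 y -0.004 z 0.003  w 0.0008 0.0012 -0.0003
```

View pics/c1.png

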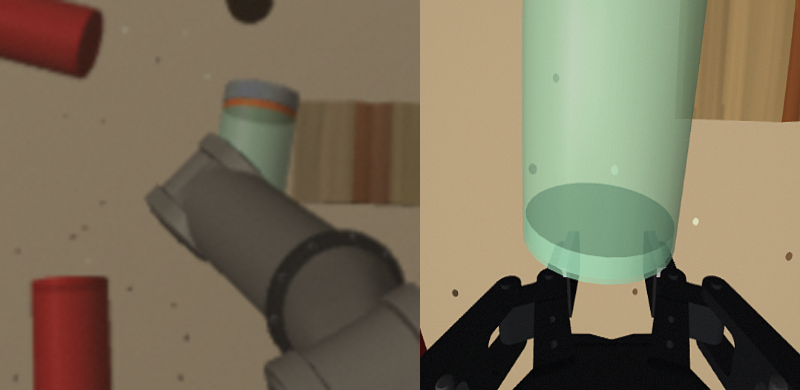

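Left, top view: the jar is beside the cradle with its lid at (262,90). Right, wrist view: the base is flush against both fingers at (600,235), with the axis nearly parallel to the groove. I keep pushing.

>>> {"method": "jog_arm", "body": {"plan": [{"x":0.025,"y":-0.004,"z":0,"wx":0,"wy":0,"wz":0},{"x":0.045,"y":-0.004,"z":0,"wx":0,"wy":0,"wz":0},{"x":0.065,"y":-0.004,"z":0,"wx":0,"wy":0,"wz":0},{"x":0.085,"y":-0.004,"z":0,"wx":0,"wy":0,"wz":0},{"x":0.105,"y":-0.004,"z":0,"wx":0,"wy":0,"wz":0},{"x":0.12,"y":-0.004,"z":0,"wx":0,"wy":0,"wz":0},{"x":0.13,"y":-0.004,"z":0,"wx":0,"wy":0,"wz":0},{"x":0.13,"y":-0.004,"z":0,"wx":0,"wy":0,"wz":0},{"x":0.13,"y":-0.004,"z":0,"wx":0,"wy":0,"wz":0},{"x":0.05,"y":-0.004,"z":-0.02,"wx":0,"wy":0,"wz":0},{"x":-0.02,"y":-0.004,"z":-0.3,"wx":0,"wy":0,"wz":0},{"x":-0.02,"y":-0.004,"z":-0.3,"wx":0,"wy":0,"wz":0}]}}

```text
t: 18.72
eef_pos: [0.444, 0.1705, 0.0996]
tool_rot: [-0.0, 1.0, -0.024, 0.0]
contact_force: [1.5, 0.2, 0.5]
gripper_width: 0.5
```

>>> {"method": "jog_arm", "body": {"plan": [{"x":0,"y":-0.1,"z":-1,"wx":0,"wy":0,"wz":0},{"x":0,"y":-0.1,"z":-1,"wx":0,"wy":0,"wz":0},{"x":0,"y":-0.1,"z":-1,"wx":0,"wy":0,"wz":0},{"x":0,"y":-0.1,"z":-1,"wx":0,"wy":0,"wz":0},{"x":0,"y":-0.1,"z":-1,"wx":0,"wy":0,"wz":0},{"x":0,"y":-0.1,"z":-1,"wx":0,"wy":0,"wz":0}], "hand": 0.6}}

```text
t: 19.22
eef_pos: [0.4491, 0.1937, 0.3086]
tool_rot: [-0.003, 1.0, -0.024, 0.008]
contact_force: [1.2, 0.6, 0.5]
gripper_width: 0.801
```

```bash
python3 - <<'E'
from wj import *
p=c2w(0,.14); s=wj("w11",[p[0],p[1],CY])
o=monitor.get_obs(); print(o['eef_pos'],o['q'].round(2))
P,Rm=pose(s[0],s[1],.046,CY,.08,.2); show(o,P,Rm); print(P)
E
```

```text
w11 [0.5761 0.1655] -5.4 172.0
19.27 cradle [0.0034 0.1528] rel yaw -2.65
[0.44789096 0.19233293 0.30484575] [-0.08  0.12 -0.49  1.88  0.07  1.14 -2.22]
   x 0.641 y -0.515 z 0.506  w -0.1075 -0.1129 -0.4920
[0.58209234 0.28945122 0.20559722]
```

>>> {"method": "jog_arm", "body": {"plan": [{"x":0.641,"y":-0.515,"z":0.3,"wx":-0.1075,"wy":-0.113,"wz":-0.492},{"x":0.641,"y":-0.515,"z":0.3,"wx":-0.1075,"wy":-0.113,"wz":-0.492},{"x":0.641,"y":-0.515,"z":0.3,"wx":-0.1075,"wy":-0.113,"wz":-0.492},{"x":0.641,"y":-0.515,"z":0.3,"wx":-0.1075,"wy":-0.113,"wz":-0.492},{"x":0.641,"y":-0.515,"z":0.3,"wx":-0.1075,"wy":-0.113,"wz":-0.492},{"x":0.641,"y":-0.515,"z":0.4,"wx":-0.1075,"wy":-0.113,"wz":-0.492},{"x":0.641,"y":-0.515,"z":0.506,"wx":-0.1075,"wy":-0.113,"wz":-0.492},{"x":0.641,"y":-0.515,"z":0.506,"wx":-0.1075,"wy":-0.113,"wz":-0.492},{"x":0.641,"y":-0.515,"z":0.506,"wx":-0.1075,"wy":-0.113,"wz":-0.492},{"x":0.641,"y":-0.515,"z":0.506,"wx":-0.1075,"wy":-0.113,"wz":-0.492},{"x":0.641,"y":-0.515,"z":0.506,"wx":-0.1075,"wy":-0.113,"wz":-0.492},{"x":0.641,"y":-0.515,"z":0.506,"wx":-0.1075,"wy":-0.113,"wz":-0.492}]}}

```text
t: 20.27
eef_pos: [0.5824, 0.2892, 0.2042]
tool_rot: [0.141, 0.745, 0.635, -0.149]
contact_force: [0.3, -0.1, -0.1]
gripper_width: 0.797
```

```bash
python3 - <<'E'
from wj import *
o=monitor.get_obs(); print(o['eef_pos'],o['q'].round(2))
p=c2w(.0034,.1528); ps=CY+np.radians(-1.5)
for b,u in [(.06,.06),(.06,.003),(.012,.003)]:
    P,Rm=pose(p[0],p[1],.046,ps,b,u,s=.02); show(o,P,Rm)
E
python3 - <<'E'
import sys; sys.argv=['x']
from station import cams
from sfit import *
import pickle
c=cams.get_calibration("top"); im=cams.read_camera("top"); pickle.dump((c,im),open("t3.pkl","wb"))
p=c2w(.003,.153); sfit("t3",[p[0],p[1],CY-.04],.046)
E
```

```text
[0.58241163 0.28918568 0.20418121] [-0.31  0.69 -0.63  1.42  0.6   1.53 -1.2 ]
   x 0.189 y 0.008 z 0.684  w -0.0044 -0.0075 -0.0264
   x 0.303 y 0.002 z 0.945  w -0.0044 -0.0075 -0.0264
   x 0.084 y 0.021 z 1.041  w -0.0044 -0.0075 -0.0264
t3 world [0.5437 0.1796] cradle [-0.0297  0.1653] rel yaw -11.44 res 597.6
```

>>> {"method": "jog_arm", "body": {"plan": [{"x":0.189,"y":0.008,"z":0.684,"wx":-0.0044,"wy":-0.0075,"wz":-0.0264},{"x":0.189,"y":0.008,"z":0.684,"wx":-0.0044,"wy":-0.0075,"wz":-0.0264},{"x":0.189,"y":0.008,"z":0.684,"wx":-0.0044,"wy":-0.0075,"wz":-0.0264},{"x":0.189,"y":0.008,"z":0.684,"wx":-0.0044,"wy":-0.0075,"wz":-0.0264},{"x":0.25,"y":0.005,"z":0.82,"wx":-0.0044,"wy":-0.0075,"wz":-0.0264},{"x":0.303,"y":0.002,"z":0.945,"wx":-0.0044,"wy":-0.0075,"wz":-0.0264},{"x":0.303,"y":0.002,"z":0.945,"wx":-0.0044,"wy":-0.0075,"wz":-0.0264},{"x":0.25,"y":0.007,"z":0.97,"wx":-0.0044,"wy":-0.0075,"wz":-0.0264},{"x":0.2,"y":0.011,"z":0.99,"wx":-0.0044,"wy":-0.0075,"wz":-0.0264},{"x":0.18,"y":0.013,"z":1.0,"wx":-0.0044,"wy":-0.0075,"wz":-0.0264},{"x":0.18,"y":0.013,"z":1.0,"wx":-0.0044,"wy":-0.0075,"wz":-0.0264}]}}

```text
t: 21.23
eef_pos: [0.5817, 0.2406, 0.0081]
tool_rot: [0.148, 0.713, 0.667, -0.159]
contact_force: [0.1, -0.1, 0.2]
gripper_width: 0.802
```

```bash
cat >> rows.py <<'E'
def rows2(path,ph,s=.02,up=.003):
    o=monitor.get_obs(); print(o['q'].round(2),o['contact_force'].round(1),o['eef_pos'].round(4),w2c(o['eef_pos']))
    for xc,yc in path:
        p=c2w(xc,yc); P,Rm=pose(p[0],p[1],zof(yc),CY+np.radians(ph),0,up,s=s); print("%.3f"%yc,end=''); show(o,P,Rm)
E
python3 - <<'E'
from rows import *
rows2([(.002,.17-.006*i) for i in range(12)],-1.5)
from sfit import *
from station import cams
c=cams.get_calibration("side"); im=cams.read_camera("side"); pickle.dump((c,im),open("s2.pkl","wb"))
p=c2w(.003,.153); sfit("s2",[p[0],p[1],CY-.04],.046)
E
```

```text
[-0.29  0.88 -0.56  1.59  0.77  1.25 -1.25] [ 0.1 -0.1  0.2] [0.5817 0.2406 0.0081] [0.00540232 0.22802319]
0.170   x -0.065 y -0.010 z 0.037  w 0.0008 0.0004 0.0020
0.164   x -0.092 y -0.009 z 0.050  w 0.0008 0.0004 0.0020
0.158   x -0.119 y -0.009 z 0.063  w 0.0008 0.0004 0.0020
0.152   x -0.146 y -0.008 z 0.075  w 0.0008 0.0004 0.0020
0.146   x -0.173 y -0.008 z 0.088  w 0.0008 0.0004 0.0020
0.140   x -0.201 y -0.007 z 0.101  w 0.0008 0.0004 0.0020
0.134   x -0.228 y -0.006 z 0.114  w 0.0008 0.0004 0.0020
0.128   x -0.255 y -0.006 z 0.126  w 0.0008 0.0004 0.0020
0.122   x -0.282 y -0.005 z 0.139  w 0.0008 0.0004 0.0020
0.116   x -0.309 y -0.005 z 0.152  w 0.0008 0.0004 0.0020
0.110   x -0.336 y -0.004 z 0.164  w 0.0008 0.0004 0.0020
0.104   x -0.364 y -0.003 z 0.177  w 0.0008 0.0004 0.0020
s2 world [0.5806 0.1732] cradle [0.0075 0.1606] rel yaw -0.17 res 135.8
```

>>> {"method": "jog_arm", "body": {"plan": [{"x":-0.065,"y":-0.01,"z":0.037,"wx":0,"wy":0,"wz":0.002},{"x":-0.092,"y":-0.009,"z":0.05,"wx":0,"wy":0,"wz":0.002},{"x":-0.119,"y":-0.009,"z":0.063,"wx":0,"wy":0,"wz":0.002},{"x":-0.146,"y":-0.008,"z":0.075,"wx":0,"wy":0,"wz":0.002},{"x":-0.173,"y":-0.008,"z":0.088,"wx":0,"wy":0,"wz":0.002},{"x":-0.201,"y":-0.007,"z":0.101,"wx":0,"wy":0,"wz":0.002},{"x":-0.228,"y":-0.006,"z":0.114,"wx":0,"wy":0,"wz":0.002},{"x":-0.255,"y":-0.006,"z":0.126,"wx":0,"wy":0,"wz":0.002},{"x":-0.282,"y":-0.005,"z":0.139,"wx":0,"wy":0,"wz":0.002},{"x":-0.309,"y":-0.005,"z":0.152,"wx":0,"wy":0,"wz":0.002},{"x":-0.336,"y":-0.004,"z":0.164,"wx":0,"wy":0,"wz":0.002},{"x":-0.364,"y":-0.003,"z":0.177,"wx":0,"wy":0,"wz":0.002}]}}

```text
t: 22.28
eef_pos: [0.5754, 0.1609, 0.0066]
tool_rot: [0.148, 0.715, 0.665, -0.158]
contact_force: [0.1, 2.4, 0.4]
gripper_width: 0.802
```

```bash
python3 - <<'E'
from rows import *
rows2([(-.001,.102-.0055*i) for i in range(13)],-1)
from sfit import *
from station import cams
c=cams.get_calibration("side"); im=cams.read_camera("side"); pickle.dump((c,im),open("s3.pkl","wb"))
for y in (.104,.085):
    p=c2w(.0,y); sfit("s3",[p[0],p[1],CY],zof(y))
E
```

```text
[-0.18  0.83 -0.55  1.72  0.8   1.17 -1.22] [0.1 2.4 0.4] [0.5754 0.1609 0.0066] [0.00292948 0.14811364]
0.102   x -0.015 y -0.015 z 0.004  w -0.0004 -0.0001 -0.0022
0.096   x -0.042 y -0.015 z 0.011  w -0.0004 -0.0001 -0.0022
0.091   x -0.069 y -0.014 z 0.018  w -0.0004 -0.0001 -0.0022
0.085   x -0.096 y -0.013 z 0.025  w -0.0004 -0.0001 -0.0022
0.080   x -0.123 y -0.013 z 0.032  w -0.0004 -0.0001 -0.0022
0.074   x -0.150 y -0.012 z 0.039  w -0.0004 -0.0001 -0.0022
0.069   x -0.177 y -0.011 z 0.046  w -0.0004 -0.0001 -0.0022
0.064   x -0.204 y -0.011 z 0.053  w -0.0004 -0.0001 -0.0022
0.058   x -0.231 y -0.010 z 0.060  w -0.0004 -0.0001 -0.0022
0.052   x -0.258 y -0.009 z 0.067  w -0.0004 -0.0001 -0.0022
0.047   x -0.285 y -0.009 z 0.074  w -0.0004 -0.0001 -0.0022
0.041   x -0.312 y -0.008 z 0.081  w -0.0004 -0.0001 -0.0022
0.036   x -0.340 y -0.007 z 0.088  w -0.0004 -0.0001 -0.0022
s3 world [0.5764 0.1269] cradle [0.0056 0.1142] rel yaw -0.0 res 129.6
s3 world [0.5731 0.1224] cradle [0.0025 0.1096] rel yaw -1.49 res 136.4
```

Contact is steady at 2.4 N, with the jar at the ramp foot. Up the ramp now.

>>> {"method": "jog_arm", "body": {"plan": [{"x":-0.03,"y":-0.015,"z":0.007,"wx":0,"wy":0,"wz":-0.002},{"x":-0.055,"y":-0.014,"z":0.014,"wx":0,"wy":0,"wz":-0.002},{"x":-0.08,"y":-0.014,"z":0.021,"wx":0,"wy":0,"wz":-0.002},{"x":-0.105,"y":-0.013,"z":0.027,"wx":0,"wy":0,"wz":-0.002},{"x":-0.13,"y":-0.013,"z":0.034,"wx":0,"wy":0,"wz":-0.002},{"x":-0.155,"y":-0.012,"z":0.04,"wx":0,"wy":0,"wz":-0.002},{"x":-0.18,"y":-0.011,"z":0.047,"wx":0,"wy":0,"wz":-0.002},{"x":-0.205,"y":-0.011,"z":0.053,"wx":0,"wy":0,"wz":-0.002},{"x":-0.23,"y":-0.01,"z":0.06,"wx":0,"wy":0,"wz":-0.002},{"x":-0.255,"y":-0.009,"z":0.066,"wx":0,"wy":0,"wz":-0.002},{"x":-0.28,"y":-0.009,"z":0.073,"wx":0,"wy":0,"wz":-0.002}]}}

```text
t: 23.25
eef_pos: [0.5696, 0.1021, 0.0173]
tool_rot: [0.148, 0.713, 0.667, -0.159]
contact_force: [-0.3, 4.3, 0.5]
gripper_width: 0.804
```

```bash
python3 - <<'E'
from rows import *
rows2([(-.001,.046-.004*i) for i in range(13)],-.5)
from sfit import *
from station import cams
c=cams.get_calibration("side"); im=cams.read_camera("side"); pickle.dump((c,im),open("s4.pkl","wb"))
p=c2w(.0,.05); sfit("s4",[p[0],p[1],CY],zof(.05))
E
```

```text
[-0.1   0.77 -0.54  1.79  0.81  1.13 -1.17] [-0.3  4.3  0.5] [0.5696 0.1021 0.0173] [-6.39358142e-05  8.90941063e-02]
0.046   x -0.000 y -0.003 z -0.001  w -0.0017 0.0004 -0.0031
0.042   x -0.020 y -0.002 z 0.004  w -0.0017 0.0004 -0.0031
0.038   x -0.040 y -0.002 z 0.009  w -0.0017 0.0004 -0.0031
0.034   x -0.059 y -0.002 z 0.015  w -0.0017 0.0004 -0.0031
0.030   x -0.077 y -0.001 z 0.022  w -0.0017 0.0004 -0.0031
0.026   x -0.095 y -0.001 z 0.031  w -0.0017 0.0004 -0.0031
0.022   x -0.113 y -0.000 z 0.040  w -0.0017 0.0004 -0.0031
0.018   x -0.131 y -0.000 z 0.050  w -0.0017 0.0004 -0.0031
0.014   x -0.147 y 0.000 z 0.061  w -0.0017 0.0004 -0.0031
0.010   x -0.163 y 0.001 z 0.075  w -0.0017 0.0004 -0.0031
0.006   x -0.178 y 0.001 z 0.090  w -0.0017 0.0004 -0.0031
0.002   x -0.192 y 0.002 z 0.107  w -0.0017 0.0004 -0.0031
-0.002   x -0.210 y 0.002 z 0.116  w -0.0017 0.0004 -0.0031
s4 world [0.575  0.0704] cradle [0.0068 0.0577] rel yaw 2.22 res 133.2
```

>>> {"method": "jog_arm", "body": {"plan": [{"x":-0.03,"y":-0.002,"z":0.007,"wx":-0.002,"wy":0,"wz":-0.003},{"x":-0.05,"y":-0.002,"z":0.012,"wx":-0.002,"wy":0,"wz":-0.003},{"x":-0.068,"y":-0.002,"z":0.018,"wx":-0.002,"wy":0,"wz":-0.003},{"x":-0.086,"y":-0.001,"z":0.027,"wx":-0.002,"wy":0,"wz":-0.003},{"x":-0.104,"y":-0.001,"z":0.036,"wx":-0.002,"wy":0,"wz":-0.003},{"x":-0.131,"y":0,"z":0.05,"wx":-0.002,"wy":0,"wz":-0.003},{"x":-0.163,"y":0.001,"z":0.075,"wx":-0.002,"wy":0,"wz":-0.003},{"x":-0.192,"y":0.002,"z":0.107,"wx":-0.002,"wy":0,"wz":-0.003},{"x":-0.194,"y":0.002,"z":0.108,"wx":-0.002,"wy":0,"wz":-0.003},{"x":-0.194,"y":0.002,"z":0.108,"wx":-0.002,"wy":0,"wz":-0.003},{"x":-0.194,"y":0.002,"z":0.108,"wx":-0.002,"wy":0,"wz":-0.003},{"x":-0.194,"y":0.002,"z":0.108,"wx":-0.002,"wy":0,"wz":-0.003}]}}

```text
t: 24.3
eef_pos: [0.5672, 0.0563, 0.0143]
tool_rot: [0.15, 0.71, 0.67, -0.158]
contact_force: [2.2, 3.4, -1.9]
gripper_width: 0.798
```

```bash
python3 - <<'E'
from rows import *
rows2([(-.001,.002),(-.001,-.002)],-.5)
from sfit import *
from station import cams
c=cams.get_calibration("side"); im=cams.read_camera("side"); pickle.dump((c,im),open("s5.pkl","wb"))
for y in (.0,.024):
    p=c2w(.0,y); sfit("s5",[p[0],p[1],CY],zof(y))
E
```

```text
[-0.04  0.75 -0.53  1.84  0.85  1.08 -1.13] [ 2.2  3.4 -1.9] [0.5672 0.0563 0.0143] [-0.0003026   0.04328437]
0.002   x 0.009 y -0.002 z -0.004  w 0.0003 0.0008 -0.0004
-0.002   x -0.009 y -0.002 z 0.005  w 0.0003 0.0008 -0.0004
s5 world [0.5765 0.0354] cradle [0.0101 0.0229] rel yaw 8.35 res 204.0
s5 world [0.5694 0.0269] cradle [0.0034 0.014 ] rel yaw 8.68 res 210.2
```

```bash
cat > asc.py <<'E'
from sfit import *
def asc(n,xc,yc,zc,ph,r0,r1,c0,c1):
    c,im=pickle.load(open(n+".pkl","rb")); h=cv2.cvtColor(im,cv2.COLOR_RGB2HSV).astype(int); H,Sa,V=h[...,0],h[...,1],h[...,2]
    g=(H>=32)&(H<=95)&(Sa>25); gray=(Sa<62)&(V>60)&~g; dark=V<62; orb=(H<=16)&(Sa>130)
    t=np.linspace(0,2*np.pi,60); a=CY+np.radians(ph); p=c2w(xc,yc)
    A=np.array([np.cos(a),np.sin(a),0]);B=np.array([-A[1],A[0],0]);C=np.array([*p,zc]);ring=.046*(np.outer(np.cos(t),B)+np.outer(np.sin(t),[0,0,1]))
    k=cv2.convexHull(proj(c,np.r_[C+.09*A+ring,C-.09*A+ring]).astype(np.float32)); r=np.zeros(H.shape,np.uint8); cv2.polylines(r,[np.round(k).astype(np.int32)],True,1)
    for v in range(r0,r1): print(v,''.join('*' if r[v,u] else 'G' if g[v,u] else 'l' if gray[v,u] else '~' if dark[v,u] else 'o' if orb[v,u] else '.' for u in range(c0,c1)))
E
python3 -c "
from asc import *
asc('s5',0,0,.0525,0,166,222,225,305)"
```

```text
166 .................~~~~~~~~~~~~~~~~~~~~~~~~.......~~~~~~~~~~......................
167 ..................~~~~~~~~~~~~~~~~~~~~~~~.......~~~~~~~~~~......................
168 ..................~~~~~~~~~~~~~~~~....~~~.......~~~~~~~~~~o.....................
169 ..................~~~~~~~~~~~~~~~~....~~~.......~~~~~~~~~~......................
170 ..................~~~~~~~~~~~~~~~~....~~~~......~~~~~~~~~~......................
171 .................l~~~~~~~~~~~~~~~~.....~~~......~~~~~~~~~~......................
172 ................l~~~~~~~~~~~~~~~~~~....~~~.......~~~~..~~.......................
173 .............~~~~l.~~~~~~~~~~~~~~~~~..~~~~.........l****l.......................
174 ............~~~~~...~~~~~~~~~~~~~~~~~~~~~~~......***llll**......................
175 ............~~~~~....~~~~~~~~~~~~~~~~~~~~~~...***oo..lllll*.....................
176 .............~~~.....~~~~~~~......~~~~~~GGGG**G...ooo.lllll*....................
177 .............~~~....~~~~~~.........~~GGGG***GGGGGG.ooo.llll.*...................
178 .............~~~~...~~~~~...........GG***GGGGGGGGGG.ooo.llll*...............
[... 2959 characters left out ...]
....................
214 ................................................................................
215 ................................................................................
216 .............................................................................lll
217 ..........................................................................llllll
218 .......................................................................lllllllll
219 ....................................................................llllllllllll
220 .................................................................lllllllllllllll
221 ..............................................................llllllllllllllllll
```

The outline predicted for a jar fully seated, straight and centred (axis 52.5 mm up) matches the side picture to within 1 px at both ends and along the top edge. I hold briefly, ease off, back away and check again.

>>> {"method": "jog_arm", "body": {"plan": [{"x":0,"y":0,"z":0,"wx":0,"wy":0,"wz":0},{"x":0,"y":0,"z":0,"wx":0,"wy":0,"wz":0},{"x":0,"y":0,"z":0,"wx":0,"wy":0,"wz":0},{"x":0,"y":0,"z":0,"wx":0,"wy":0,"wz":0},{"x":0,"y":0,"z":0,"wx":0,"wy":0,"wz":0},{"x":0.005,"y":0,"z":0,"wx":0,"wy":0,"wz":0},{"x":0.015,"y":0,"z":-0.005,"wx":0,"wy":0,"wz":0},{"x":0.03,"y":0,"z":-0.015,"wx":0,"wy":0,"wz":0},{"x":0.06,"y":0,"z":-0.05,"wx":0,"wy":0,"wz":0},{"x":0.1,"y":0,"z":-0.15,"wx":0,"wy":0,"wz":0},{"x":0.15,"y":0,"z":-0.35,"wx":0,"wy":0,"wz":0},{"x":0.15,"y":0,"z":-0.5,"wx":0,"wy":0,"wz":0}]}}

```text
t: 25.35
eef_pos: [0.5703, 0.1291, 0.0933]
tool_rot: [0.149, 0.709, 0.671, -0.158]
contact_force: [0.9, 0.0, 0.7]
gripper_width: 0.799
```

>>> {"method": "jog_arm", "body": {"plan": [{"x":0.2,"y":0,"z":-0.5,"wx":0,"wy":0.08,"wz":0},{"x":0.2,"y":0,"z":-1,"wx":0,"wy":0.137,"wz":0},{"x":0.2,"y":0,"z":-1,"wx":0,"wy":0.137,"wz":0},{"x":0.2,"y":0,"z":-1,"wx":0,"wy":0.137,"wz":0},{"x":0.2,"y":0,"z":-1,"wx":0,"wy":0.137,"wz":0},{"x":0.2,"y":0,"z":-1,"wx":0,"wy":0.137,"wz":0},{"x":0.2,"y":0,"z":-1,"wx":0,"wy":0.137,"wz":0}]}}

```text
t: 25.93
eef_pos: [0.5771, 0.2525, 0.2606]
tool_rot: [0.003, 0.726, 0.688, -0.001]
contact_force: [-0.6, -0.1, -0.1]
gripper_width: 0.799
```

```bash
python3 - <<'E'
from asc import *
from station import cams,monitor
o=monitor.get_obs(); print(o['t'],o['eef_pos'],o['contact_force'].round(1))
for n,k in (("side","s6"),("top","t6")):
    c=cams.get_calibration(n); im=cams.read_camera(n); pickle.dump((c,im),open(k+".pkl","wb"))
    if n=="top": ti=im
    else: si=im
asc("s6",0,0,.0525,0,170,212,232,295)
cc=np.hstack([cv2.resize(si[130:270,190:350],(400,350),interpolation=cv2.INTER_CUBIC),cv2.resize(ti[130:270,180:360],(400,350),interpolation=cv2.INTER_CUBIC)]); cv2.imwrite("pics/end.png",cc[:,:,::-1])
E
```

```text
25.9333 [0.57712223 0.25251993 0.26055966] [-0.6 -0.1 -0.1]
170 .........................................~~~~~~~~~~............
171 .........................................~~~~~~~~~~............
172 ..........................................~~~~~~~~.............
173 ............................................l****..............
174 ..........................................***llll**............
175 .......................................***oo.llllll*...........
176 .....................................**G...oo.llllll*..........
177 ..................................***GGGGG..oo..llll.*.........
178 ...............................***GGGGGGGGG..oo..llll*.........
179 ............................***GGGGGGGGGGGGGG.oo.llll.*........
180 .........................***GGGGGGGGGGGGGGGGG.ooo.llll.*.......
181 ......................***GGGGGGGGGGGGGGGGGGGGG.oo..lll.*.......
182 ...................***GGGGGGGGGGGGGGGGGGGGGGGG..oo.lll.*.......
183 .................**GGGGGGGGGGGGGGGGGGGGGGGGGGGG.oo.llll.*......
184 ..............***GGGGGGGGGGGGGGGGGGGGGGGGGGGGGG.ooo.lll.*......
185 ...........***GG
[... 1115 characters left out ...]
....................
202 .........*GGGGGGGGGGGGG.........***............................
203 ..........*GGGGGGGGGGG.......***...............................
204 ..........*lGGGGGGGGGG.....**..................................
205 ...........*GGGGGGGGG...***....................................
206 ............*lGGGGGG.***.......................................
207 .............*.GGG.**..........................................
208 ..............**.**............................................
209 ................**.............................................
210 ...............................................................
211 ...............................................................
```

View pics/end.png

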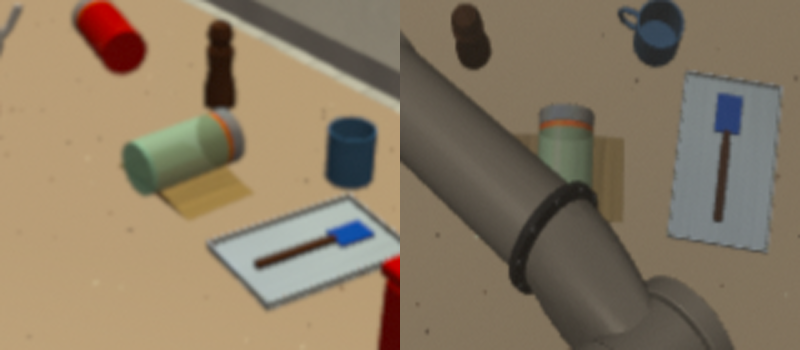

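Final view: left, the jar lies straight in the groove at (185,150), overhanging both ends. The spatula is in the tray at (315,245), and the mug and mill are in place. Right, the top view agrees.

```bash
python3 -c "
from station import bot; print(bot.hand_in())"
```

```text
the job is handed in; nothing more can be done
None
```

The job is done and handed in at about 26 s: the spatula lies in the tray, and the green jar lies in the cradle's groove. No verdict was reported.

**What I did**
- **Spatula:** I lifted it off the cradle and laid it inside the tray, clear of all four walls.
- **Jar, first try:** it rolled ahead of the fingers and stayed about 9° askew. So I pushed its base with both fingers spread, which squared it to about 2.6° off the cradle and moved it to about +3 mm lengthwise.
- **Jar, second try:** I rolled it up the ramp with tilted fingers below mid-height, at 2–4 N. I held contact for about 0.7 s once it was in the groove, then backed off.

**Last checks**
- **Jar:** the outline expected for a straight, seated, centred jar matched the side picture to about 1 px (roughly 3 mm) at both ends, before and after the fingers left. The upper edge also matched. The lower edge could not be told apart from the cradle.
- **Bystanders:** the mug and mill look unmoved in the final picture. The caddy and teapot were hardly in it, so I did not recheck them, but the arm registered no unexpected contact.

**Checks that failed or disagreed**
- **Automatic fits:** the side-camera fits were biased by about 10 mm and a few degrees, and the top-camera fits were blocked by the forearm. I relied on the outline comparison instead.
- **Contact gap:** while I withdrew after the first try, the jar rolled untouched for about 45 mm by estimate, on the flat counter.

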